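# Pull the middle parts tray out of a stack for weighing

### The job

The yellow tray in the middle of the stack has to be weighed with the brass bushes in it: lift the red tray off and stand it on the bench, put the yellow tray upright in the middle of the bench scale's pan, then stack the red tray back, properly nested, on the grey tray, which stays where it is. Carry the trays level so that no bush spills, set them down rather than dropping them, and leave the other things on the bench alone.

Things in the scene. Friction and masses are not known exactly. Their poses are not given: they have to be found in the camera images.
- red_tray: Red plastic stacking tray, at first the top of three, 0.10 to 0.20 kg, two loose steel bushes in it. Outside 120 mm (its x) x 60 mm (its y) x 40 mm tall, open on top, walls 3 mm; half-turn symmetric. Origin: centre of its underside, z up; inner floor 8 mm, rim 40 mm above it. Best held across the 60 mm width by the outsides of its long walls.
- yellow_tray: Yellow tray, at first the middle one; size, mass, origin and axes as the red one; two loose brass bushes in it. Each tray has a foot 5 mm deep, 110 x 50 mm (107 x 47 in its lower half), that drops into the 114 x 54 mm mouth of the tray below with 2 mm play all round: stacked trays' origins are 35 mm apart in height.
- grey_tray: Grey tray, the bottom one, loose on the bench; size, origin and axes as the red one; 0.5 kg, filled with bolts that stay well below its rim. The bench between the stack and the scale is clear for a tray and a gripper (x 0.49 to 0.68 m). Stack and scale change sides from start to start.
- pan (a point): Centre of the top face of the bench scale's square aluminium pan, 180 x 180 mm, 55 mm above the bench; z up. The pan is rigid and flat without a rim; the grey display panel, 37 mm high, reaches 153 mm from the pan's centre towards the point's -x. The scale is fixed.
- brass_bush1: Loose brass bush in the yellow tray: 22 mm across, 16 mm tall, 40 g. Origin: centre of its underside.
- brass_bush2: Loose brass bush in the yellow tray: 22 mm across, 16 mm tall, 40 g. Origin: centre of its underside.
- steel_bush1: Loose steel bush in the red tray: 22 mm across, 16 mm tall, 40 g. Origin: centre of its underside.
- steel_bush2: Loose steel bush in the red tray: 22 mm across, 16 mm tall, 40 g. Origin: centre of its underside.
- spanner: Bystander, lying or standing loose on the bench, not to be disturbed: steel combination spanner. Origin: centre of its underside.
- screwdriver: Bystander, lying or standing loose on the bench, not to be disturbed: screwdriver. Origin: centre of its underside.
- hammer: Bystander, lying or standing loose on the bench, not to be disturbed: hammer. Origin: centre of its underside.
- can: Bystander, lying or standing loose on the bench, not to be disturbed: paper-coloured round tin, 94 mm across, 114 mm tall, red lid. Origin: centre of its underside.
- oil: Bystander, lying or standing loose on the bench, not to be disturbed: blue plastic oil bottle, 60 mm across, 150 mm tall. Origin: centre of its underside.
- vblock: Bystander, lying or standing loose on the bench, not to be disturbed: dark steel V-block, 70 x 50 x 42 mm, 0.8 kg. Origin: centre of its underside.
Things that resemble listed ones, but are neither listed nor needed, are in the scene too. Leave any pink look-alike of the yellow_tray alone.

How it is judged:
By the outcome, as a careful person would: the job done as asked, in the order asked, and still so for the second after the job is handed in, with the robot touching nothing.
It also fails if it takes over 72 s, if anything falls off the work surface, if the arm or the gripper's body presses on something with over 40 N, if the wrist force passes 120 N, or if a joint passes its speed limit or range.

### The arm

A 6-joint arm with a two-finger parallel gripper is mounted at the origin on the work surface. World frame = base frame: x ahead of the robot, y to its left, z up, the work surface at z = 0. Lengths are in m, angles in rad, forces in N, time in s.
With the tool pointing down it reaches from about 0.35 to 0.975 m from the base axis. Payload 4.9 kg.
Tool frame: the origin (TCP) lies on the centre line of the jaws, within the pads' length; the fingertips stand 14 mm ahead of it and the grasp point (between the pads) lies 5 mm behind it; z points along the fingers, y is the line along which they close (so a half turn about z gives the same grasp; the last joint's range is limited). The gripper opens to 85 mm and grips with 20 to 120 N. Pads are 22 mm wide; open, the fingers measure 114 mm over their backs; the gripper's body (76 mm by 85 mm) begins 54 mm behind the grasp point. The pads swing forward as they close: fully open they stand 13 mm farther back than shut.
Start: joints at [1.084, 0.053, 1.613, -0, 1.476, -0.119], TCP at [0.225, 0.583, 0.207] pointing down, gripper open.
Joint ranges: [-3.01, 3.01], [-1.01, 2.22], [0.06, 2.58], [-1.02, 4.17], [0.09, 2.62], [-3.14, 3.14]. Speed limits (rad/s): [2.57, 2.57, 3.14, 3.14, 3.14, 3.14].

### API

Orientations are given as a unit quaternion [w, x, y, z].
In Python, from plant import * gives the robot as it stands.
- The arm moves only by the tool send_rows, never from a script. Its argument "steps" is a list of rows, each an object with "translation": the shift along the tool's x, y, z in cm, a list of three; "delta_rot": the turn, a rotation vector about the tool's x, y, z in rad, a list of three; "jaw": the finger opening in cm, from 0 to 8.54. In form: [{"translation": [dx, dy, dz], "delta_rot": [rx, ry, rz], "jaw": jaw}, ...]. A call has exactly 8 rows; each row is the pose to reach, as a shift and turn from the pose commanded when the call began, along the tool's axes at that moment; what a row does not reach only later rows make up. A row lasts 1/10 s, in which the tool goes at most 50 mm and 8.59 degrees, less where a joint would pass 70% of its speed; a pose out of reach is approached as far as the arm can. A call with a gripper value outside its range is refused whole. The fingers move at their own pace and stop on an object; the grip force is fixed at half the most. Time passes only in rows, so rows that repeat a pose let the fingers close, or fill a call up. It gives the time, the measured TCP pose, the force, the opening and the grip force at its end, in the units of the state.
- state(): the state, without advancing time (a new reading comes with each control period).
- grab_frame(name): name is "side" or "top"; returns a dict with "pixels" (420x560x3 uint8, blue, green, red), "range_z" (420x560 float32, m along the optical axis (not along the pixel's ray), 0 where there is no reading), "fx", "fy", "cx", "cy" (pixels), "rvec" (rotation vector, rad) and "tvec" (3), from world to camera coordinates, as OpenCV has them. Camera axes: x right, y down, z forward; pixel columns grow to the right and rows downward; lengths in m; the calibration is good to about 2 mm. A picture is of the moment at which its call begins.
- job_done(): hands the job in; it is judged then, once.
The state is a dict: "time": time; "joint_pos": joint angles; "joint_vel": joint speeds; "joint_efforts": joint torques, N m; "tool_pos": TCP position; "tool_rot": TCP orientation; "contact_force": force on the tool from outside, world axes, zero at the start; "ft_torque": the same for the moment, N m; "gripper_width": opening from 0.0 (shut) to 1.0 (fully open); "grasp_force": force on a finger pad.
Only numpy, scipy, OpenCV 4.12 (cv2) and the standard library are available. Lean on these libraries where they do the work, as an engineer would, in place of code of your own. Each camera call takes 0.05 s, during which the arm holds its last target. There are 200 camera calls.

## Working session

There is one attempt and no reset: what is moved stays moved. The work goes in short steps, Python scripts to look and compute and a tool call to move; the robot and the scene stay as the last step left them, time stands still between calls to the robot, and variables do not carry over. Pictures are saved under pics/ and viewed, at most 10 in all, crops included, and the job is handed in when it is done.

Besides the shell and the picture viewer there is one more tool, called after "Request:" in YAML: its name, and indented under it one key for each argument. send_rows: Moves the arm, as the interface text tells. Its arguments: {"type":"object","properties":{"steps":{"type":"array","items":{"type":"object","properties":{"translation":{"type":"array","items":{"type":"number"}},"delta_rot":{"type":"array","items":{"type":"number"}},"jaw":{"type":"number"}}}}},"required":["steps"]}

```bash
mkdir -p pics; cat > h.py <<'E'
from plant import *
import numpy as np, cv2
def grab(n,f=None):
    d=grab_frame(n)
    if f: cv2.imwrite('pics/'+f,d['pixels'])
    np.savez('%s.npz'%n,**{k:np.asarray(v) for k,v in d.items()})
    return d
def load(n): return np.load('%s.npz'%n)
def cloud(d):
    R=cv2.Rodrigues(np.asarray(d['rvec'],float).reshape(3,1))[0];t=np.asarray(d['tvec'],float).ravel()
    z=np.asarray(d['range_z']).astype(float);v,u=np.indices(z.shape)
    P=np.stack([(u-d['cx'])/d['fx']*z,(v-d['cy'])/d['fy']*z,z],-1)
    return (P-t)@R
def ray(d,u,v,h):
    R=cv2.Rodrigues(np.asarray(d['rvec'],float).reshape(3,1))[0];t=np.asarray(d['tvec'],float).ravel()
    c=-R.T@t; r=R.T@np.array([(u-d['cx'])/d['fx'],(v-d['cy'])/d['fy'],1])
    return c+r*(h-c[2])/r[2]
E
python3 - <<'E'
from h import *
for n in('top','side'):
    d=grab(n,n+'0.png');P=cloud(d);print(n,d['fx'],d['rvec'],d['tvec'],(d['range_z']>0).mean())
print(state())
E
```

```text
top 448.14081050399943 [ 2.10075519 -2.13912158  0.18628972] [0.00624131 0.56443525 1.51383461] 0.9958801020408163
side 475.06031726785386 [ 2.24271982 -0.51166668  0.22498193] [-0.50900245  0.20898934  1.17791196] 0.9961224489795918
{'time': 0.1, 'joint_pos': array([ 1.08397661e+00,  5.33308000e-02,  1.61419056e+00, -2.76298157e-05,
        1.47598163e+00, -1.18991372e-01]), 'joint_vel': array([-0.00079648, -0.00257773, -0.00130667, -0.00119111,  0.00210425,
       -0.00219922]), 'joint_efforts': array([ 4.33421146e-04, -3.94904995e+01, -3.71362782e+01, -1.48501226e-04,
        3.90341738e-03, -1.83530801e-05]), 'tool_pos': array([0.22445386, 0.58264096, 0.20584099]), 'tool_rot': array([-2.71795812e-04,  1.82877744e-01,  9.83135198e-01, -9.15784157e-04]), 'contact_force': array([0.0962108 , 0.37615135, 1.14288403]), 'ft_torque': array([-0.05001382, -0.03955812, -0.0605051 ]), 'grasp_force': 0.0, 'gripper_width': 0.9948509081232167}
```

View pics/top0.png

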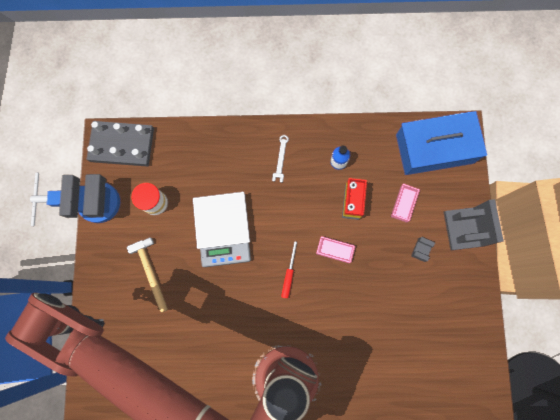

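View pics/side0.png

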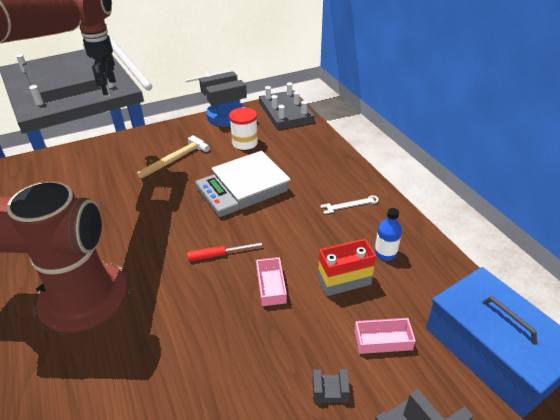

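The top view shows the stack at (355,197), with the red tray on top, the pan at (221,218), and pink look-alikes at (405,203) and (336,249). The oil bottle is at (340,157), the spanner at (281,158) and the screwdriver at (289,270). In the side view, yellow is the middle layer of the stack at about (347,275), between red (347,258) and grey (347,285). The candidates for "yellow" are side (347,275) and the pink trays at (271,282) and (385,336). I choose the middle layer of the stack.

```bash
python3 - <<'E'
from h import *
for n in('top','side'):
    d=load(n);P=cloud(d);im=d['pixels'];hsv=cv2.cvtColor(im,cv2.COLOR_BGR2HSV).astype(int);H,S,V=hsv[...,0],hsv[...,1],hsv[...,2]
    x,y,z=P[...,0],P[...,1],P[...,2]
    print(n)
    reg=(x>.4)&(x<.9)&(y<.1)&(y>-.5)
    red=((H<8)|(H>174))&(S>170)&(V>80)&reg
    yel=(H>18)&(H<34)&(S>150)&reg
    pink=(H>155)&(H<175)&(S>40)&reg
    for nm,m,lo in(('red',red,.09),('yel',yel,.03),('pink',pink,.03)):
        mm=(m&(z>lo)).astype(np.uint8);k,lab,st,ce=cv2.connectedComponentsWithStats(mm)
        for i in range(1,k):
            if st[i,4]<40: continue
            Q=P[lab==i];zt=np.percentile(Q[:,2],97);T=Q[Q[:,2]>zt-.008]
            r=cv2.minAreaRect((T[:,:2]*1000).astype(np.float32))
            print(nm,st[i],'z',np.percentile(Q[:,2],[3,50,97]).round(3),[np.round(q,1) for q in r])
    pan=(z>.045)&(z<.065)&(S<60)&(V>120)&(x>.35)&(x<.95)&(abs(y)<.5)
    k,lab,st,ce=cv2.connectedComponentsWithStats(pan.astype(np.uint8))
    i=1+np.argmax(st[1:,4]);Q=P[lab==i];print('pan',st[i],np.percentile(Q[:,2],[3,50,97]),cv2.minAreaRect((Q[:,:2]*1000).astype(np.float32)),Q.mean(0))
    b=(H>105)&(H<125)&(S>150)&(z>.03)&reg&(y>-.3);Q=P[b];print('oil',Q.mean(0),Q.min(0),Q.max(0))
    tb=(z<.01)&(z>-.01)&reg;print('table',np.median(z[tb]))
d=load('side');c=cv2.resize(d['pixels'][225:315,295:425],(780,540),interpolation=cv2.INTER_CUBIC);cv2.imwrite('pics/c1.png',c)
d=load('top');c=cv2.resize(d['pixels'][135:255,170:400],(800,417),interpolation=cv2.INTER_CUBIC);cv2.imwrite('pics/c2.png',c)
E
```

```text
top
red [345 178  21  38 172] z [0.093 0.107 0.115] [array([ 603.1, -243.6]), array([ 60.3, 121.5]), np.float64(82.1)]
pink [392 184  27  37 129] z [0.031 0.039 0.046] [array([ 593.4, -429.7]), array([ 60.8, 121. ]), np.float64(69.0)]
pink [321 237  33  21  58] z [0.03  0.039 0.045] [array([ 453.2, -189.6]), array([123.6,  37.7]), np.float64(54.9)]
pan [ 193  192   56   57 2609] [0.04845569 0.05486229 0.06122871] ((540.2559814453125, 221.71499633789062), (181.63815307617188, 180.431640625), 6.122146129608154) [0.53832522 0.22119897 0.05488803]
oil [ 0.74536557 -0.1986947   0.10588669] [ 0.72738807 -0.2311402   0.0781585 ] [ 0.7788675  -0.17509655  0.15604791]
table 6.227737083671451e-05
side
red [320 239  56  34 666] z [0.091 0.101 0.11 ] [array([ 604.9, -248.7]), array([ 65. , 121.5]), np.float64(82.1)]
yel [319 262  55  25 467] z [0.04  0.056 0.071] [array([ 588.7, -270.9]), array([ 56.4, 131.3]), np.float64(55.6)]
pink [257 258  30  41 206] z [0.031 0.036 0.04 ] [array([ 432.3, -181.5]), array([126. ,  59.9]), np.float64(73.2)]
pink [356 319  59  28 438] z [0.03  0.037 0.041] [array([ 594.7, -434.7]), array([ 63.6, 121.1]), np.float64(68.1)]
pan [ 212  151   78   50 2133] [0.04781138 0.05188208 0.05545539] ((541.6986694335938, 216.15792846679688), (182.1803741455078, 187.54698181152344), 6.349381923675537) [0.5388737  0.20940918 0.05183447]
oil [ 0.74701045 -0.21857373  0.09914641] [ 0.7265979  -0.23976649  0.07055612] [ 0.77957759 -0.18378863  0.13440619]
table -0.00209226655168591
```

View pics/c1.png

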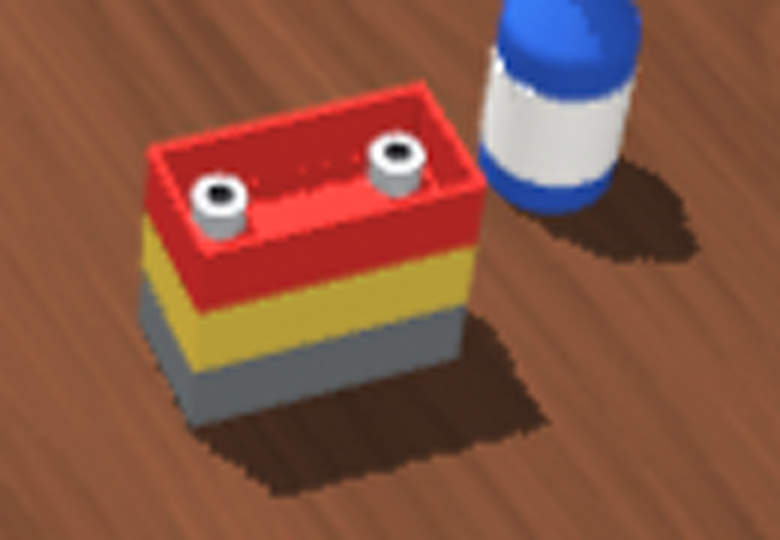

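View pics/c2.png

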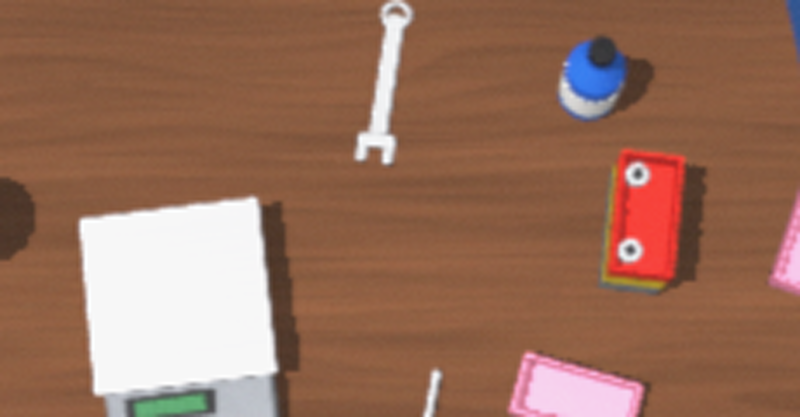

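The crops show red over yellow over grey with two steel bushes in the red tray, so the choice is confirmed. Red rim corners are at c1 (148,148), (425,83), (487,186), (207,254) and c2 (610,274), (621,149), (685,156), (671,283). I'll triangulate these and plan the move.

```bash
cat >> h.py <<'E'
from scipy.spatial.transform import Rotation as Ro
def tri(uvt,uvs):
    o=[]
    T,S=load('top'),load('side');Ms=[]
    for d in(T,S):
        R=cv2.Rodrigues(d['rvec'].reshape(3,1))[0];K=np.array([[d['fx'],0,d['cx']],[0,d['fy'],d['cy']],[0,0,1]],float)
        Ms.append(K@np.c_[R,d['tvec'].ravel()])
    X=cv2.triangulatePoints(Ms[0],Ms[1],np.array(uvt,float).T,np.array(uvs,float).T);return (X[:3]/X[3]).T
def plan(x,y,z,yaw):
    """yaw: world angle (deg) of tool y axis; prints shift cm, turn rad"""
    s=state();q=s['tool_rot'];R0=Ro.from_quat([q[1],q[2],q[3],q[0]])
    a=np.radians(yaw);ty=np.array([np.cos(a),np.sin(a),0]);tz=np.array([0,0,-1.])
    R1=Ro.from_matrix(np.c_[np.cross(ty,tz),ty,tz])
    print('t',round(s['time'],2),'pos',s['tool_pos'].round(4),'yaw',np.degrees(np.arctan2(*R0.as_matrix()[[1,0],1])).round(2),'w',round(s['gripper_width'],3))
    print('shift',(R0.inv().apply(np.array([x,y,z])-s['tool_pos'])*100).round(2),'rot',(R0.inv()*R1).as_rotvec().round(4))
E
python3 - <<'E'
from h import *
ct=lambda a:[170+(a[0]+.5)/3.478-.5,135+(a[1]+.5)/3.478-.5]
cs=lambda a:[295+(a[0]+.5)/6-.5,225+(a[1]+.5)/6-.5]
X=tri([ct(a) for a in((610,274),(621,149),(685,156),(671,283))],[cs(a) for a in((148,148),(425,83),(487,186),(207,254))])
print(X.round(4),X.mean(0).round(4))
print(tri([ct((80,219)),ct((258,198)),ct((275,372)),ct((95,394))],[(211,171),(260,154),(289,180),(240,200)]).round(3))
plan(.604,-.246,.19,82.1)
E
```

```text
[[ 0.5471 -0.2081  0.1068]
 [ 0.67   -0.2238  0.1049]
 [ 0.6601 -0.2854  0.1071]
 [ 0.539  -0.2673  0.1063]] [ 0.6041 -0.2462  0.1063]
[[ 0.536  0.339  0.017]
 [ 0.577  0.134  0.174]
 [ 0.534  0.089  0.108]
 [ 0.502  0.332 -0.137]]
t 0.1 pos [0.2245 0.5826 0.2058] yaw 68.93 w 0.995
shift [-65.21 -63.67   1.69] rot [-0.0019 -0.0004 -0.2299]
```

Request:
send_rows:
  steps:
    - {"translation": [-28, -27, 0], "delta_rot": [0, 0, -0.1], "jaw": 8.5}
    - {"translation": [-28, -27, 0], "delta_rot": [0, 0, -0.1], "jaw": 8.5}
    - {"translation": [-28, -27, 0], "delta_rot": [0, 0, -0.1], "jaw": 8.5}
    - {"translation": [-28, -27, 0], "delta_rot": [0, 0, -0.1], "jaw": 8.5}
    - {"translation": [-28, -27, 0], "delta_rot": [0, 0, -0.1], "jaw": 8.5}
    - {"translation": [-28, -27, 0], "delta_rot": [0, 0, -0.1], "jaw": 8.5}
    - {"translation": [-28, -27, 0], "delta_rot": [0, 0, -0.1], "jaw": 8.5}
    - {"translation": [-28, -27, 0], "delta_rot": [0, 0, -0.1], "jaw": 8.5}

```text
time: 0.9
tool_pos: [0.3893, 0.2282, 0.2067]
tool_rot: [0.0, 0.134, 0.991, -0.0]
contact_force: [0.0, 0.7, -0.4]
gripper_width: 0.99
grasp_force: 0.0
```

```bash
python3 -c "
from h import *
plan(.604,-.246,.19,82.1)"
```

```text
t 0.9 pos [0.3893 0.2282 0.2067] yaw 74.59 w 0.99
shift [-33.3  -40.01   1.68] rot [-3.00e-04  1.00e-04 -1.31e-01]
```

Request:
send_rows:
  steps:
    - {"translation": [-25, -30, 0], "delta_rot": [0, 0, -0.13], "jaw": 8.5}
    - {"translation": [-25, -30, 0], "delta_rot": [0, 0, -0.13], "jaw": 8.5}
    - {"translation": [-25, -30, 0], "delta_rot": [0, 0, -0.13], "jaw": 8.5}
    - {"translation": [-25, -30, 0], "delta_rot": [0, 0, -0.13], "jaw": 8.5}
    - {"translation": [-25, -30, 0], "delta_rot": [0, 0, -0.13], "jaw": 8.5}
    - {"translation": [-25, -30, 0], "delta_rot": [0, 0, -0.13], "jaw": 8.5}
    - {"translation": [-25, -30, 0], "delta_rot": [0, 0, -0.13], "jaw": 8.5}
    - {"translation": [-25, -30, 0], "delta_rot": [0, 0, -0.13], "jaw": 8.5}

```text
time: 1.7
tool_pos: [0.5508, -0.1272, 0.2064]
tool_rot: [-0.0, 0.069, 0.998, 0.0]
contact_force: [0.5, 1.2, -0.9]
gripper_width: 0.994
grasp_force: 0.0
```

```bash
python3 -c "
from h import *
plan(.604,-.246,.16,82.1)"
```

```text
t 1.7 pos [ 0.5508 -0.1272  0.2064] yaw 82.04 w 0.994
shift [ -6.91 -11.03   4.63] rot [ 0.0002 -0.0007 -0.001 ]
```

Request:
send_rows:
  steps:
    - {"translation": [-2.3, -3.7, 1.5], "delta_rot": [0, 0, 0], "jaw": 8.5}
    - {"translation": [-4.6, -7.4, 3], "delta_rot": [0, 0, 0], "jaw": 8.5}
    - {"translation": [-6.9, -11, 4.6], "delta_rot": [0, 0, 0], "jaw": 8.5}
    - {"translation": [-6.9, -11, 4.6], "delta_rot": [0, 0, 0], "jaw": 8.5}
    - {"translation": [-6.9, -11, 4.6], "delta_rot": [0, 0, 0], "jaw": 8.5}
    - {"translation": [-6.9, -11, 4.6], "delta_rot": [0, 0, 0], "jaw": 8.5}
    - {"translation": [-6.9, -11, 4.6], "delta_rot": [0, 0, 0], "jaw": 8.5}
    - {"translation": [-6.9, -11, 4.6], "delta_rot": [0, 0, 0], "jaw": 8.5}

```text
time: 2.5
tool_pos: [0.6041, -0.2424, 0.1623]
tool_rot: [0.001, 0.068, 0.998, -0.0]
contact_force: [0.7, -0.1, 0.3]
gripper_width: 0.991
grasp_force: 0.0
```

```bash
python3 -c "
from h import *
plan(.604,-.246,.095,82.1)
d=grab('side');c=cv2.resize(d['pixels'][180:300,290:430],(700,600),interpolation=cv2.INTER_CUBIC);cv2.imwrite('pics/c3.png',c)
P=cloud(d)
t=state()['tool_pos']
R=cv2.Rodrigues(d['rvec'])[0]
for n in('side','top'):
    d=grab(n) if n=='top' else d
    for p in(t,t-[0,0,.014]):
        q,_=cv2.projectPoints(np.array([p]),d['rvec'],d['tvec'],np.array([[d['fx'],0,d['cx']],[0,d['fy'],d['cy']],[0,0,1]]),None);print(n,q.ravel())
"
```

```text
t 2.5 pos [ 0.6041 -0.2424  0.1623] yaw 82.18 w 0.991
shift [-0.03 -0.36  6.73] rot [-0.0006  0.0017  0.0015]
side [347.61935968 234.80550027]
side [347.1492647  239.11055471]
top [357.20723056 191.96884589]
top [356.58091488 192.93096495]
```

View pics/c3.png

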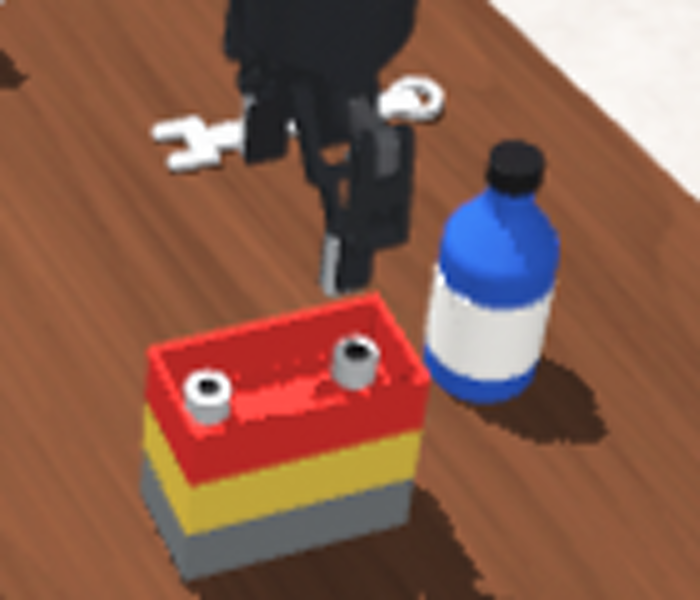

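The crop shows the open jaws above the stack, with one fingertip at crop (345,290). That doesn't quite match the projected TCP, so I'll check the fingers in the depth cloud.

```bash
python3 -c "
from h import *
for n in('side','top'):
    d=load(n);P=cloud(d);t=np.array([.6041,-.2424,0]);a=np.radians(82.1)
    g=np.einsum('ijk,k->ij',P-t,[np.cos(a),np.sin(a),0])*1000;l=np.einsum('ijk,k->ij',P-t,[np.sin(a),-np.cos(a),0])*1000;z=P[...,2]*1000
    m=(z>120)&(z<300)&(abs(g)<90)&(abs(l)<80)
    print(n,m.sum())
    for lo in range(120,260,10):
        k=m&(z>=lo)&(z<lo+10)
        if k.sum()<3: continue
        print(lo,k.sum(),'close',np.percentile(g[k],[2,25,50,75,98]).round(),'long',np.percentile(l[k],[2,50,98]).round())
"
```

```text
side 909
190 5 close [-52. -51.  39.  41.  42.] long [-5. -1.  4.]
200 54 close [-58. -51.  39.  41.  44.] long [-10.  -1.  13.]
210 69 close [-59. -56. -44.  41.  46.] long [-10.  -2.  11.]
220 56 close [-60. -56.  -5.  41.  42.] long [-9. -3.  7.]
230 35 close [-56.  -5.  40.  42.  48.] long [-10.  -5.   5.]
240 68 close [-77. -69. -54.  41.  63.] long [-12.  -9.  12.]
250 118 close [-78. -73. -64. -38.  67.] long [-15.  -6.  13.]
top 122
200 4 close [-48. -46. -44. -42. -41.] long [-10.  -9.  -5.]
240 9 close [-51. -49. -49. -46.  68.] long [-14.  -2.   6.]
250 25 close [-54. -50.  32.  72.  75.] long [-17.  -8.   5.]
```

```bash
cat >> h.py <<'E'
def fingers(n='side'):
    d=grab(n);s=state();P=cloud(d);q=s['tool_rot'];R=Ro.from_quat([q[1],q[2],q[3],q[0]])
    L=R.inv().apply((P-s['tool_pos']).reshape(-1,3))*1000
    V=d['pixels'].reshape(-1,3).max(1)
    m=(abs(L[:,0])<30)&(abs(L[:,1])<70)&(L[:,2]<40)&(L[:,2]>-60)&(P.reshape(-1,3)[:,2]>.125)
    print(n,s['time'],s['tool_pos'].round(4))
    for lo in range(-60,40,10):
        k=m&(L[:,2]>=lo)&(L[:,2]<lo+10)
        if k.sum()>2: print('toolz',lo,k.sum(),'y',np.percentile(L[k,1],[2,25,50,75,98]).round(),'x',np.percentile(L[k,0],[2,50,98]).round())
E
python3 -c "
from h import *
fingers();fingers('top')
plan(.604,-.246,.095,82.1)"
```

```text
side 2.65 [ 0.604  -0.2428  0.1618]
toolz -60 70 y [-60. -57. -47.  41.  45.] x [-11.   1.  10.]
toolz -50 62 y [-60. -52.  39.  41.  47.] x [-12.   3.   9.]
toolz -40 15 y [-52. -50.  39.  40.  43.] x [-10.   1.   7.]
top 2.7 [ 0.6039 -0.2429  0.1615]
toolz -50 4 y [-53. -49. -46. -44. -42.] x [ 7. 10. 11.]
t 2.7 pos [ 0.6039 -0.2429  0.1615] yaw 82.14 w 0.998
shift [-0.04 -0.3   6.65] rot [-0.0003  0.0007  0.0007]
```

Request:
send_rows:
  steps:
    - {"translation": [0, 0, 1], "delta_rot": [0, 0, 0], "jaw": 8.5}
    - {"translation": [0, 0, 2], "delta_rot": [0, 0, 0], "jaw": 8.5}
    - {"translation": [0, 0, 3], "delta_rot": [0, 0, 0], "jaw": 8.5}
    - {"translation": [0, 0, 4], "delta_rot": [0, 0, 0], "jaw": 8.5}
    - {"translation": [0, 0, 4], "delta_rot": [0, 0, 0], "jaw": 8.5}
    - {"translation": [0, 0, 4], "delta_rot": [0, 0, 0], "jaw": 8.5}
    - {"translation": [0, 0, 4], "delta_rot": [0, 0, 0], "jaw": 8.5}
    - {"translation": [0, 0, 4], "delta_rot": [0, 0, 0], "jaw": 8.5}

```text
time: 3.5
tool_pos: [0.6043, -0.2436, 0.1218]
tool_rot: [0.001, 0.069, 0.998, -0.0]
contact_force: [-0.6, -0.2, 0.3]
gripper_width: 0.994
grasp_force: 0.0
```

```bash
python3 -c "
from h import *
fingers()
plan(.603,-.2435,.095,82.1)
d=load('side');c=cv2.resize(d['pixels'][190:300,290:430],(763,600),interpolation=cv2.INTER_CUBIC);cv2.imwrite('pics/c4.png',c)"
```

```text
side 3.55 [ 0.6043 -0.2435  0.1218]
toolz -60 58 y [-60. -57. -48.  39.  43.] x [-11.   3.  10.]
toolz -50 55 y [-59. -56.  39.  41.  44.] x [-12.   1.   9.]
toolz -40 21 y [-51. -47.  41.  41.  44.] x [-12.  -1.   8.]
t 3.55 pos [ 0.6043 -0.2435  0.1218] yaw 82.11 w 0.996
shift [ 0.13 -0.01  2.68] rot [-0.0004  0.0012  0.0001]
```

View pics/c4.png

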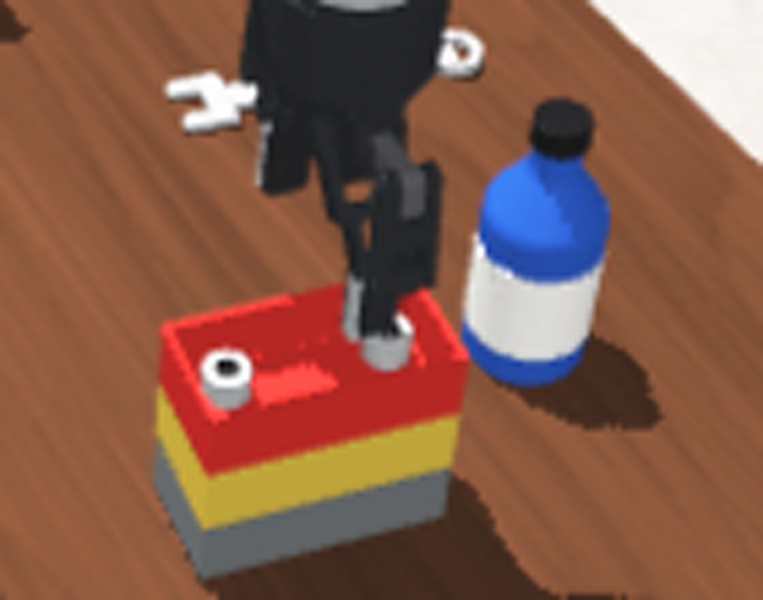

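The crop shows the near fingertip at about (370,335), so the open tips sit about 34 mm above the reported TCP. I'll descend by what the camera shows.

Request:
send_rows:
  steps:
    - {"translation": [0.1, 0, 1], "delta_rot": [0, 0, 0], "jaw": 8.5}
    - {"translation": [0.1, 0, 2], "delta_rot": [0, 0, 0], "jaw": 8.5}
    - {"translation": [0.1, 0, 3], "delta_rot": [0, 0, 0], "jaw": 8.5}
    - {"translation": [0.1, 0, 3.8], "delta_rot": [0, 0, 0], "jaw": 8.5}
    - {"translation": [0.1, 0, 4.6], "delta_rot": [0, 0, 0], "jaw": 8.5}
    - {"translation": [0.1, 0, 5.2], "delta_rot": [0, 0, 0], "jaw": 8.5}
    - {"translation": [0.1, 0, 5.2], "delta_rot": [0, 0, 0], "jaw": 8.5}
    - {"translation": [0.1, 0, 5.2], "delta_rot": [0, 0, 0], "jaw": 8.5}

```text
time: 4.35
tool_pos: [0.6029, -0.2432, 0.069]
tool_rot: [0.0, 0.069, 0.998, -0.0]
contact_force: [0.6, -0.7, 0.4]
gripper_width: 0.995
grasp_force: 0.0
```

```bash
python3 -c "
from h import *
fingers()
d=load('side');P=cloud(d)
for n in ['side','top']:
  d=load('side') if n=='side' else grab('top')
  P=cloud(d);V=d['pixels'].max(2);x,y,z=P[...,0],P[...,1],P[...,2]
  m=(V<75)&(x>.55)&(x<.66)&(y<-.19)&(y>-.32)&(z>.05)&(z<.16)
  for s in(1,-1):
    k=m&((y+.2455)*s>.02)
    if k.sum(): print(n,s,k.sum(),np.sort(z[k])[:6].round(3),np.percentile(y[k],[2,98]).round(3))
print(state()['contact_force'])
c=cv2.resize(load('side')['pixels'][200:310,290:430],(763,600),interpolation=cv2.INTER_CUBIC);cv2.imwrite('pics/c5.png',c)"
```

```text
side 4.4 [ 0.6032 -0.2433  0.0695]
toolz -60 28 y [-59. -57. -50.  40.  43.] x [-8.  3.  9.]
side 1 89 [0.105 0.107 0.109 0.109 0.109 0.11 ] [-0.206 -0.196]
side -1 91 [0.114 0.115 0.115 0.116 0.117 0.117] [-0.319 -0.287]
top -1 11 [0.121 0.123 0.145 0.155 0.155 0.157] [-0.295 -0.284]
[-0.4213691   0.59692903 -0.52805883]
```

View pics/c5.png

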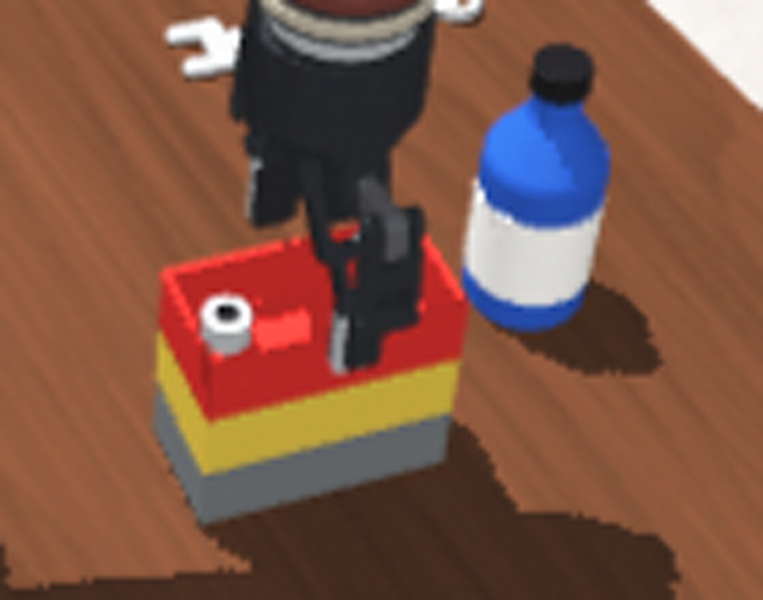

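The near fingertip is at (355,370), beside the rim at about z 0.104. I'll go another 1.2 cm down and close.

Request:
send_rows:
  steps:
    - {"translation": [0, 0, 0.6], "delta_rot": [0, 0, 0], "jaw": 8.5}
    - {"translation": [0, 0, 1.1], "delta_rot": [0, 0, 0], "jaw": 8.5}
    - {"translation": [0, 0, 1.1], "delta_rot": [0, 0, 0], "jaw": 7.5}
    - {"translation": [0, 0, 1.1], "delta_rot": [0, 0, 0], "jaw": 7}
    - {"translation": [0, 0, 1.1], "delta_rot": [0, 0, 0], "jaw": 6.7}
    - {"translation": [0, 0, 1.1], "delta_rot": [0, 0, 0], "jaw": 6.5}
    - {"translation": [0, 0, 1.1], "delta_rot": [0, 0, 0], "jaw": 6.4}
    - {"translation": [0, 0, 1.1], "delta_rot": [0, 0, 0], "jaw": 6.4}

```text
time: 5.25
tool_pos: [0.603, -0.2433, 0.0582]
tool_rot: [0.0, 0.069, 0.998, -0.0]
contact_force: [0.2, 0.0, -0.3]
gripper_width: 0.752
grasp_force: 0.0
```

```bash
python3 -c "
from h import *
d=grab('side');s=state();print(s['tool_pos'].round(4),s['gripper_width'],s['contact_force'])
P=cloud(d);V=d['pixels'].max(2);x,y,z=P[...,0],P[...,1],P[...,2]
m=(V<75)&(x>.55)&(x<.66)&(y<-.19)&(y>-.32)&(z>.05)&(z<.16)
k=m&(y<-.26);print(np.sort(z[k])[:12].round(3),np.percentile(y[k],[2,98]).round(3))
c=cv2.resize(d['pixels'][215:305,310:415],(700,600),interpolation=cv2.INTER_CUBIC);cv2.imwrite('pics/c6.png',c)"
```

```text
[ 0.6029 -0.2432  0.0581] 0.7468510255247002 [ 0.31102885 -0.13973738 -0.41708067]
[0.096 0.096 0.098 0.099 0.1   0.1   0.101 0.102 0.102 0.103 0.104 0.105] [-0.311 -0.27 ]
```

View pics/c6.png

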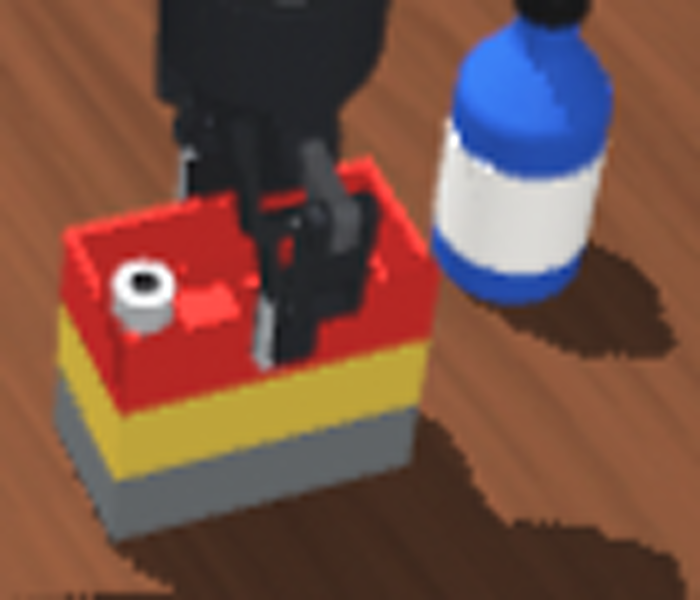

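The fingertip is at (275,360), about 7 mm above the red/yellow boundary, so I'm gripping red only. Closing.

Request:
send_rows:
  steps:
    - {"translation": [0, 0, 0], "delta_rot": [0, 0, 0], "jaw": 6.2}
    - {"translation": [0, 0, 0], "delta_rot": [0, 0, 0], "jaw": 6.1}
    - {"translation": [0, 0, 0], "delta_rot": [0, 0, 0], "jaw": 6.0}
    - {"translation": [0, 0, 0], "delta_rot": [0, 0, 0], "jaw": 5.5}
    - {"translation": [0, 0, 0], "delta_rot": [0, 0, 0], "jaw": 5.5}
    - {"translation": [0, 0, 0], "delta_rot": [0, 0, 0], "jaw": 5.5}
    - {"translation": [0, 0, 0], "delta_rot": [0, 0, 0], "jaw": 5.5}
    - {"translation": [0, 0, 0], "delta_rot": [0, 0, 0], "jaw": 5.5}

```text
time: 6.1
tool_pos: [0.6033, -0.2435, 0.0588]
tool_rot: [0.001, 0.069, 0.998, -0.0]
contact_force: [-1.3, -1.4, 5.8]
gripper_width: 0.692
grasp_force: 65.4
```

```bash
python3 -c "
from h import *
plan(.603,-.2435,.138,82.1);print(state()['contact_force'],state()['grasp_force'])"
```

```text
t 6.1 pos [ 0.6033 -0.2435  0.0588] yaw 82.1 w 0.692
shift [ 0.02 -0.01 -7.92] rot [-0.0006  0.001   0.    ]
[-1.34589832 -1.40271228  5.83100229] 65.41757583618164
```

Request:
send_rows:
  steps:
    - {"translation": [0, 0, -0.4], "delta_rot": [0, 0, 0], "jaw": 5.5}
    - {"translation": [0, 0, -1], "delta_rot": [0, 0, 0], "jaw": 5.5}
    - {"translation": [0, 0, -2], "delta_rot": [0, 0, 0], "jaw": 5.5}
    - {"translation": [0, 0, -3.2], "delta_rot": [0, 0, 0], "jaw": 5.5}
    - {"translation": [0, 0, -4.4], "delta_rot": [0, 0, 0], "jaw": 5.5}
    - {"translation": [0, 0, -5.4], "delta_rot": [0, 0, 0], "jaw": 5.5}
    - {"translation": [0, 0, -6], "delta_rot": [0, 0, 0], "jaw": 5.5}
    - {"translation": [0, 0, -6], "delta_rot": [0, 0, 0], "jaw": 5.5}

```text
time: 6.9
tool_pos: [0.6037, -0.2436, 0.1199]
tool_rot: [0.001, 0.069, 0.998, -0.001]
contact_force: [0.8, 0.1, -2.3]
gripper_width: 0.689
grasp_force: 64.8
```

```bash
cat >> h.py <<'E'
def trays(reg=(.4,.75,-.32,.34)):
    for n in('top','side'):
        d=grab(n);P=cloud(d);im=d['pixels'];hsv=cv2.cvtColor(im,cv2.COLOR_BGR2HSV).astype(int);H,S,V=hsv[...,0],hsv[...,1],hsv[...,2]
        x,y,z=P[...,0],P[...,1],P[...,2];rg=(x>reg[0])&(x<reg[1])&(y>reg[2])&(y<reg[3])
        for nm,m in(('red',((H<8)|(H>174))&(S>170)&(V>80)&rg),('yel',(H>18)&(H<34)&(S>130)&(V>80)&rg),('grey',(S<70)&(V>60)&(V<130)&rg&(y<-.15)&(z>.005))):
            mm=(m&(z>.004)).astype(np.uint8);k,lab,st,ce=cv2.connectedComponentsWithStats(mm)
            for i in range(1,k):
                if st[i,4]<40: continue
                Q=P[lab==i];zt=np.percentile(Q[:,2],97);T=Q[Q[:,2]>zt-.008]
                r=cv2.minAreaRect((T[:,:2]*1000).astype(np.float32))
                print(n,nm,st[i],'z',np.percentile(Q[:,2],[3,50,97]).round(3),[np.round(q,1) for q in r])
E
python3 -c "
from h import *
trays()
c=cv2.resize(load('side')['pixels'][190:310,290:430],(700,600),interpolation=cv2.INTER_CUBIC);cv2.imwrite('pics/c7.png',c)
plan(.603-.02,-.03,.14,82.1);print(state()['contact_force'],state()['grasp_force'])"
```

```text
top grey [347 152  10  19  44] z [0.429 0.444 0.453] [array([ 630.8, -187. ]), array([ 6. , 34.1]), np.float64(62.1)]
top grey [346 178  33  16 103] z [0.202 0.314 0.351] [array([ 572.9, -230.8]), array([72.2, 10.7]), np.float64(52.0)]
side red [357 221  21  31 261] z [0.134 0.155 0.174] [array([ 642. , -274.1]), array([106.7,  30.9]), np.float64(53.6)]
side red [320 225  32  34 675] z [0.134 0.152 0.169] [array([ 576.9, -242.8]), array([65.3, 65.2]), np.float64(80.1)]
side yel [ 319  251   55   36 1267] z [0.039 0.054 0.073] [array([ 604.6, -248.7]), array([ 63.5, 122.8]), np.float64(81.1)]
side grey [337 182  35  10  80] z [0.313 0.325 0.332] [array([ 590.6, -267.7]), array([23.5, 65.2]), np.float64(56.5)]
side grey [358 216   9  17  81] z [0.235 0.249 0.253] [array([ 594.6, -295.4]), array([35.6, 15.4]), np.float64(79.9)]
side grey [318 272  54  24 448] z [0.006 0.021 0.037] [array([ 589.5, -272.1]), array([ 51.2, 128.8]), np.float64(57.5)]
t 7.0 pos [ 0.6027 -0.2431  0.1179] yaw 82.11 w 0.688
shift [ 4.88 20.84 -2.21] rot [ 0.0001 -0.0002  0.0001]
[-0.3197716  -0.27062244 -2.78573322] 64.8280119895935
```

View pics/c7.png

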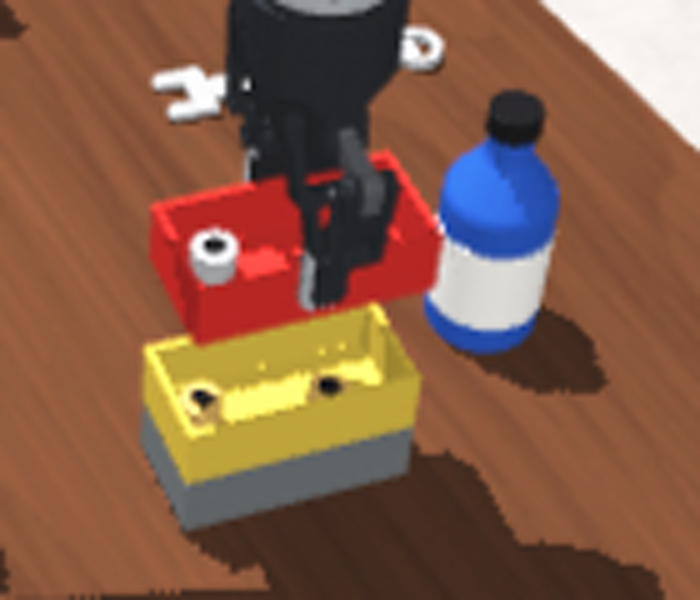

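Red is lifted cleanly, and the yellow tray sits on the grey one with its brass bushes at (205,400) and (330,383). Carrying red to the bench.

Request:
send_rows:
  steps:
    - {"translation": [0.2, 1, 0], "delta_rot": [0, 0, 0], "jaw": 5.5}
    - {"translation": [0.8, 3.5, 0], "delta_rot": [0, 0, 0], "jaw": 5.5}
    - {"translation": [1.6, 7, 0], "delta_rot": [0, 0, 0], "jaw": 5.5}
    - {"translation": [2.5, 10.5, 0], "delta_rot": [0, 0, 0], "jaw": 5.5}
    - {"translation": [3.3, 14, 0], "delta_rot": [0, 0, 0], "jaw": 5.5}
    - {"translation": [4, 17, 0], "delta_rot": [0, 0, 0], "jaw": 5.5}
    - {"translation": [4.6, 19.5, 0], "delta_rot": [0, 0, 0], "jaw": 5.5}
    - {"translation": [4.9, 20.8, 0], "delta_rot": [0, 0, 0], "jaw": 5.5}

```text
time: 7.8
tool_pos: [0.5818, -0.0278, 0.1172]
tool_rot: [-0.001, 0.068, 0.998, 0.0]
contact_force: [0.6, -0.3, -2.9]
gripper_width: 0.689
grasp_force: 65.0
```

Request:
send_rows:
  steps:
    - {"translation": [0, 0, 0], "delta_rot": [0, 0, 0], "jaw": 5.5}
    - {"translation": [0, 0, 1], "delta_rot": [0, 0, 0], "jaw": 5.5}
    - {"translation": [0, 0, 3], "delta_rot": [0, 0, 0], "jaw": 5.5}
    - {"translation": [0, 0, 5], "delta_rot": [0, 0, 0], "jaw": 5.5}
    - {"translation": [0, 0, 7], "delta_rot": [0, 0, 0], "jaw": 5.5}
    - {"translation": [0, 0, 9], "delta_rot": [0, 0, 0], "jaw": 5.5}
    - {"translation": [0, 0, 10], "delta_rot": [0, 0, 0], "jaw": 5.5}
    - {"translation": [0, 0, 10], "delta_rot": [0, 0, 0], "jaw": 5.5}

```text
time: 8.6
tool_pos: [0.5811, -0.0311, 0.0154]
tool_rot: [-0.002, 0.07, 0.998, 0.0]
contact_force: [0.3, -0.8, -3.0]
gripper_width: 0.69
grasp_force: 65.0
```

```bash
python3 -c "
from h import *
trays()
plan(.583,-.03,-.0112,82.1);print(state()['contact_force'])"
```

```text
top yel [343 181  22  37 646] z [0.036 0.046 0.078] [array([ 602.4, -242.7]), array([ 60.8, 121.2]), np.float64(82.5)]
side red [276 204  48  32 696] z [0.031 0.051 0.068] [array([582.8, -49.7]), array([ 95.2, 122.4]), np.float64(81.9)]
side yel [ 319  249   55   38 1310] z [0.039 0.055 0.074] [array([ 604.2, -247.9]), array([ 65.9, 121.7]), np.float64(81.6)]
side grey [318 273  54  23 445] z [0.006 0.021 0.037] [array([ 590.4, -271.4]), array([ 49.5, 128.8]), np.float64(58.1)]
t 8.7 pos [ 0.5833 -0.0311  0.0183] yaw 82.05 w 0.689
shift [0.04 0.11 2.95] rot [-0.0001  0.0004 -0.0008]
[-0.1707545   0.19362201 -1.65340894]
```

Request:
send_rows:
  steps:
    - {"translation": [0, 0, 0.6], "delta_rot": [0, 0, 0], "jaw": 5.5}
    - {"translation": [0, 0, 1.2], "delta_rot": [0, 0, 0], "jaw": 5.5}
    - {"translation": [0, 0, 1.7], "delta_rot": [0, 0, 0], "jaw": 5.5}
    - {"translation": [0, 0, 2.1], "delta_rot": [0, 0, 0], "jaw": 5.5}
    - {"translation": [0, 0, 2.4], "delta_rot": [0, 0, 0], "jaw": 5.5}
    - {"translation": [0, 0, 2.6], "delta_rot": [0, 0, 0], "jaw": 5.5}
    - {"translation": [0, 0, 2.7], "delta_rot": [0, 0, 0], "jaw": 5.5}
    - {"translation": [0, 0, 2.7], "delta_rot": [0, 0, 0], "jaw": 5.5}

```text
time: 9.5
tool_pos: [0.5829, -0.0304, -0.0091]
tool_rot: [-0.0, 0.069, 0.998, -0.0]
contact_force: [-0.3, 0.7, -2.5]
gripper_width: 0.689
grasp_force: 65.0
```

```bash
python3 -c "
from h import *
plan(.583,-.03,-.0112,82.1);print(state()['contact_force'])"
```

```text
t 9.5 pos [ 0.5829 -0.0304 -0.0091] yaw 82.11 w 0.689
shift [-0.    0.04  0.21] rot [-0.     -0.0001  0.0001]
[-0.30957056  0.70259702 -2.50385874]
```

Request:
send_rows:
  steps:
    - {"translation": [0, 0, 0.05], "delta_rot": [0, 0, 0], "jaw": 5.5}
    - {"translation": [0, 0, 0.1], "delta_rot": [0, 0, 0], "jaw": 5.5}
    - {"translation": [0, 0, 0.15], "delta_rot": [0, 0, 0], "jaw": 5.5}
    - {"translation": [0, 0, 0.15], "delta_rot": [0, 0, 0], "jaw": 5.5}
    - {"translation": [0, 0, 0.2], "delta_rot": [0, 0, 0], "jaw": 5.5}
    - {"translation": [0, 0, 0.2], "delta_rot": [0, 0, 0], "jaw": 5.5}
    - {"translation": [0, 0, 0.23], "delta_rot": [0, 0, 0], "jaw": 5.5}
    - {"translation": [0, 0, 0.23], "delta_rot": [0, 0, 0], "jaw": 5.5}

```text
time: 10.3
tool_pos: [0.583, -0.0304, -0.0112]
tool_rot: [0.0, 0.069, 0.998, -0.0]
contact_force: [-0.4, 0.1, -1.8]
gripper_width: 0.686
grasp_force: 65.3
```

Request:
send_rows:
  steps:
    - {"translation": [0, 0, 0.03], "delta_rot": [0, 0, 0], "jaw": 5.5}
    - {"translation": [0, 0, 0.06], "delta_rot": [0, 0, 0], "jaw": 5.5}
    - {"translation": [0, 0, 0.09], "delta_rot": [0, 0, 0], "jaw": 5.5}
    - {"translation": [0, 0, 0.12], "delta_rot": [0, 0, 0], "jaw": 5.5}
    - {"translation": [0, 0, 0.12], "delta_rot": [0, 0, 0], "jaw": 5.5}
    - {"translation": [0, 0, 0.12], "delta_rot": [0, 0, 0], "jaw": 5.5}
    - {"translation": [0, 0, 0.12], "delta_rot": [0, 0, 0], "jaw": 5.5}
    - {"translation": [0, 0, 0.12], "delta_rot": [0, 0, 0], "jaw": 5.5}

```text
time: 11.1
tool_pos: [0.583, -0.0305, -0.0112]
tool_rot: [-0.0, 0.069, 0.998, -0.0]
contact_force: [-5.3, -0.4, 7.9]
gripper_width: 0.689
grasp_force: 66.3
```

```bash
python3 -c "
from h import *
plan(.583,-.03,-.0112,82.1)
for i in range(4): print(state()['contact_force'])
trays()"
```

```text
t 11.1 pos [ 0.583  -0.0305 -0.0112] yaw 82.11 w 0.689
shift [ 0.    0.05 -0.  ] rot [-0.0001 -0.0005  0.0002]
[-5.30515907 -0.3649077   7.87683327]
[-5.30515907 -0.3649077   7.87683327]
[-5.30515907 -0.3649077   7.87683327]
[-5.30515907 -0.3649077   7.87683327]
top yel [343 181  22  37 641] z [0.037 0.046 0.077] [array([ 602.4, -243.3]), array([ 60.7, 121.3]), np.float64(81.9)]
side red [306 211  18  27 226] z [0.005 0.024 0.039] [array([623.3, -60. ]), array([107.2,  40.2]), np.float64(57.7)]
side red [276 216  29  27 413] z [0.005 0.022 0.038] [array([553.6, -31.1]), array([66.3, 58.9]), np.float64(80.7)]
side yel [ 319  249   55   38 1315] z [0.039 0.055 0.074] [array([ 604.8, -248.4]), array([ 64.5, 122.2]), np.float64(82.3)]
side grey [318 272  54  24 452] z [0.006 0.021 0.037] [array([ 590.1, -271.6]), array([ 49.3, 129. ]), np.float64(57.9)]
```

Red is standing on the bench. Releasing and rising.

Request:
send_rows:
  steps:
    - {"translation": [0, 0, -0.1], "delta_rot": [0, 0, 0], "jaw": 5.5}
    - {"translation": [0, 0, -0.1], "delta_rot": [0, 0, 0], "jaw": 6.2}
    - {"translation": [0, 0, -0.1], "delta_rot": [0, 0, 0], "jaw": 7}
    - {"translation": [0, 0, -0.1], "delta_rot": [0, 0, 0], "jaw": 8}
    - {"translation": [0, 0, -0.1], "delta_rot": [0, 0, 0], "jaw": 8.5}
    - {"translation": [0, 0, -0.1], "delta_rot": [0, 0, 0], "jaw": 8.5}
    - {"translation": [0, 0, -1.5], "delta_rot": [0, 0, 0], "jaw": 8.5}
    - {"translation": [0, 0, -4], "delta_rot": [0, 0, 0], "jaw": 8.5}

```text
time: 12.0
tool_pos: [0.5811, -0.0301, 0.0264]
tool_rot: [-0.002, 0.069, 0.998, 0.0]
contact_force: [0.9, -0.1, -0.4]
gripper_width: 0.993
grasp_force: 0.0
```

```bash
python3 -c "
from h import *
trays()
plan(.6035,-.2435,.1,82.1)"
```

```text
top red [284 208  18   5  40] z [0.004 0.01  0.184] [array([544.7, -23.4]), array([16.1,  0.9]), np.float64(82.9)]
top yel [343 180  22  38 649] z [0.037 0.047 0.078] [array([ 602.1, -242.9]), array([ 60.6, 120.4]), np.float64(82.6)]
side red [276 211  48  32 758] z [0.005 0.023 0.039] [array([585.6, -34.8]), array([ 66. , 121.3]), np.float64(81.6)]
side yel [ 319  249   55   38 1317] z [0.039 0.055 0.074] [array([ 605. , -247.9]), array([ 64.5, 121.5]), np.float64(81.7)]
side grey [318 272  54  24 457] z [0.006 0.021 0.036] [array([ 589.8, -271.1]), array([ 51.4, 128.7]), np.float64(57.1)]
t 12.1 pos [ 0.5863 -0.031   0.0323] yaw 82.11 w 0.994
shift [ -4.67 -20.81  -6.72] rot [-0.0003  0.0081  0.0001]
```

Request:
send_rows:
  steps:
    - {"translation": [0, 0, -4], "delta_rot": [0, 0, 0], "jaw": 8.5}
    - {"translation": [-0.5, -2, -7], "delta_rot": [0, 0, 0], "jaw": 8.5}
    - {"translation": [-1.4, -6, -7], "delta_rot": [0, 0, 0], "jaw": 8.5}
    - {"translation": [-2.4, -10.5, -7], "delta_rot": [0, 0, 0], "jaw": 8.5}
    - {"translation": [-3.4, -15, -7], "delta_rot": [0, 0, 0], "jaw": 8.5}
    - {"translation": [-4.3, -19, -7], "delta_rot": [0, 0, 0], "jaw": 8.5}
    - {"translation": [-4.7, -20.9, -7], "delta_rot": [0, 0, 0], "jaw": 8.5}
    - {"translation": [-4.7, -20.9, -7], "delta_rot": [0, 0, 0], "jaw": 8.5}

```text
time: 12.9
tool_pos: [0.6006, -0.2462, 0.0974]
tool_rot: [0.0, 0.07, 0.998, -0.0]
contact_force: [0.1, 0.3, -0.7]
gripper_width: 0.997
grasp_force: 0.0
```

```bash
python3 -c "
from h import *
grab('side')
plan(.6033,-.2435,.0233,82.1)"
```

```text
t 12.95 pos [ 0.6005 -0.2443  0.0972] yaw 82.01 w 0.993
shift [-0.27  0.11  7.39] rot [ 0.0009 -0.0005 -0.0016]
```

Request:
send_rows:
  steps:
    - {"translation": [-0.25, 0, 1], "delta_rot": [0, 0, 0], "jaw": 8.5}
    - {"translation": [-0.25, 0, 2], "delta_rot": [0, 0, 0], "jaw": 8.5}
    - {"translation": [-0.25, 0, 3], "delta_rot": [0, 0, 0], "jaw": 8.5}
    - {"translation": [-0.25, 0, 3], "delta_rot": [0, 0, 0], "jaw": 8.5}
    - {"translation": [-0.25, 0, 3], "delta_rot": [0, 0, 0], "jaw": 8.5}
    - {"translation": [-0.25, 0, 3], "delta_rot": [0, 0, 0], "jaw": 8.5}
    - {"translation": [-0.25, 0, 3], "delta_rot": [0, 0, 0], "jaw": 8.5}
    - {"translation": [-0.25, 0, 3], "delta_rot": [0, 0, 0], "jaw": 8.5}

```text
time: 13.75
tool_pos: [0.6035, -0.2445, 0.0681]
tool_rot: [0.0, 0.069, 0.998, -0.0]
contact_force: [-0.1, -0.2, -0.7]
gripper_width: 0.998
grasp_force: 0.0
```

```bash
python3 -c "
from h import *
plan(.6033,-.2435,.0233,82.1)"
```

```text
t 13.75 pos [ 0.6035 -0.2445  0.0681] yaw 82.1 w 0.998
shift [0.04 0.09 4.48] rot [-0.0004  0.0009  0.    ]
```

Request:
send_rows:
  steps:
    - {"translation": [0, 0.09, 1.2], "delta_rot": [0, 0, 0], "jaw": 8.5}
    - {"translation": [0, 0.09, 2.4], "delta_rot": [0, 0, 0], "jaw": 8.5}
    - {"translation": [0, 0.09, 3.6], "delta_rot": [0, 0, 0], "jaw": 8.5}
    - {"translation": [0, 0.09, 4.2], "delta_rot": [0, 0, 0], "jaw": 8.5}
    - {"translation": [0, 0.09, 4.5], "delta_rot": [0, 0, 0], "jaw": 8}
    - {"translation": [0, 0.09, 4.5], "delta_rot": [0, 0, 0], "jaw": 7}
    - {"translation": [0, 0.09, 4.5], "delta_rot": [0, 0, 0], "jaw": 6.6}
    - {"translation": [0, 0.09, 4.5], "delta_rot": [0, 0, 0], "jaw": 6.4}

```text
time: 14.55
tool_pos: [0.6039, -0.2436, 0.0232]
tool_rot: [0.001, 0.069, 0.998, -0.0]
contact_force: [0.3, -0.3, -0.4]
gripper_width: 0.746
grasp_force: 0.0
```

Request:
send_rows:
  steps:
    - {"translation": [0, 0, 0], "delta_rot": [0, 0, 0], "jaw": 6.2}
    - {"translation": [0, 0, 0], "delta_rot": [0, 0, 0], "jaw": 6.1}
    - {"translation": [0, 0, 0], "delta_rot": [0, 0, 0], "jaw": 6.0}
    - {"translation": [0, 0, 0], "delta_rot": [0, 0, 0], "jaw": 5.5}
    - {"translation": [0, 0, 0], "delta_rot": [0, 0, 0], "jaw": 5.5}
    - {"translation": [0, 0, 0], "delta_rot": [0, 0, 0], "jaw": 5.5}
    - {"translation": [0, 0, 0], "delta_rot": [0, 0, 0], "jaw": 5.5}
    - {"translation": [0, 0, 0], "delta_rot": [0, 0, 0], "jaw": 5.5}

```text
time: 15.35
tool_pos: [0.604, -0.2439, 0.0237]
tool_rot: [0.001, 0.069, 0.998, -0.001]
contact_force: [-1.1, -0.7, 5.4]
gripper_width: 0.693
grasp_force: 65.4
```

```bash
python3 -c "
from h import *
plan(.6033,-.2435,.0233,82.1);print(state()['contact_force'])
trays()"
```

```text
t 15.35 pos [ 0.604  -0.2439  0.0237] yaw 82.1 w 0.693
shift [0.08 0.03 0.04] rot [-0.0009  0.0016  0.    ]
[-1.14652604 -0.72155365  5.35475323]
top red [282 190  21  36 445] z [0.005 0.01  0.043] [array([583.5, -29.4]), array([ 59.6, 120.7]), np.float64(82.1)]
top grey [343 162   9  17  41] z [0.333 0.351 0.359] [array([ 633.8, -189.5]), array([ 5.1, 35.5]), np.float64(61.8)]
top grey [344 186  25  15  70] z [0.164 0.223 0.255] [array([ 576. , -220.9]), array([53.6, 18.9]), np.float64(51.4)]
side red [276 211  48  32 874] z [0.005 0.023 0.038] [array([586.2, -34.4]), array([ 66.2, 122.2]), np.float64(81.6)]
side yel [319 249  55  37 956] z [0.039 0.056 0.075] [array([ 602.1, -264.9]), array([101. , 121.3]), np.float64(80.8)]
side grey [344 186  29  23  50] z [0.299 0.308 0.354] [array([ 588.5, -303.3]), array([ 2.4, 10.2]), np.float64(57.6)]
side grey [335 214  33  12  67] z [0.218 0.232 0.238] [array([ 590.8, -267.6]), array([22.9, 67.3]), np.float64(54.5)]
side grey [354 247   9  17  76] z [0.142 0.154 0.159] [array([ 598.4, -297.3]), array([32.3, 15.9]), np.float64(64.7)]
side grey [318 272  54  24 459] z [0.006 0.022 0.037] [array([ 589.1, -271.8]), array([ 53.1, 128.8]), np.float64(56.6)]
```

Request:
send_rows:
  steps:
    - {"translation": [0, 0, -0.4], "delta_rot": [0, 0, 0], "jaw": 5.5}
    - {"translation": [0, 0, -1], "delta_rot": [0, 0, 0], "jaw": 5.5}
    - {"translation": [0, 0, -2], "delta_rot": [0, 0, 0], "jaw": 5.5}
    - {"translation": [0, 0, -3.5], "delta_rot": [0, 0, 0], "jaw": 5.5}
    - {"translation": [0, 0, -5.5], "delta_rot": [0, 0, 0], "jaw": 5.5}
    - {"translation": [0, 0, -7.5], "delta_rot": [0, 0, 0], "jaw": 5.5}
    - {"translation": [0, 0, -8.5], "delta_rot": [0, 0, 0], "jaw": 5.5}
    - {"translation": [0, 0, -8.5], "delta_rot": [0, 0, 0], "jaw": 5.5}

```text
time: 16.25
tool_pos: [0.6049, -0.2441, 0.1107]
tool_rot: [0.002, 0.069, 0.998, -0.001]
contact_force: [0.0, 0.5, -1.2]
gripper_width: 0.691
grasp_force: 64.9
```

```bash
python3 -c "
from h import *
trays()
plan(.540,.2215,.108,96.1);print(state()['contact_force'])
d=load('top');P=cloud(d);z=P[...,2]
hsv=cv2.cvtColor(d['pixels'],cv2.COLOR_BGR2HSV)
m=(z>.045)&(z<.065)&(hsv[...,1]<60)&(hsv[...,2]>120)&(P[...,0]>.4)&(P[...,1]>.1)&(P[...,1]<.34)
print(cv2.minAreaRect((P[m][:,:2]*1000).astype(np.float32)),P[m].mean(0))"
```

```text
top red [282 190  21  36 434] z [0.005 0.011 0.044] [array([582.6, -29.2]), array([ 59.7, 119.8]), np.float64(82.2)]
top grey [346 152  11  19  47] z [0.164 0.435 0.445] [array([ 630.2, -187.3]), array([ 4.8, 33.6]), np.float64(62.0)]
top grey [349 179  26  15  71] z [0.268 0.309 0.341] [array([ 576.3, -223.2]), array([53.1, 15.9]), np.float64(52.8)]
side red [276 211  48  32 869] z [0.005 0.023 0.038] [array([585.1, -33.7]), array([ 65.8, 121.2]), np.float64(81.4)]
side yel [ 320  224   58   38 1060] z [0.124 0.141 0.16 ] [array([ 601.5, -264.4]), array([100.8, 121.6]), np.float64(80.0)]
side grey [356 148  21  28  66] z [0.38  0.424 0.441] [array([ 580.9, -300.6]), array([ 6.8, 30.2]), np.float64(62.6)]
side grey [337 184  35  12  85] z [0.303 0.316 0.322] [array([ 591.5, -267.3]), array([23.6, 65.8]), np.float64(54.9)]
side grey [358 219   9  18  85] z [0.226 0.239 0.244] [array([ 595.2, -297. ]), array([32.4, 16.4]), np.float64(78.2)]
side grey [ 318  260   55   36 1020] z [0.007 0.021 0.038] [array([ 604.3, -249.1]), array([ 63.9, 121.3]), np.float64(83.3)]
t 16.35 pos [ 0.6031 -0.2432  0.1073] yaw 82.11 w 0.69
shift [12.63 45.16 -0.06] rot [ 2.000e-04 -2.000e-04 -2.442e-01]
[-0.33451578 -0.0857082  -2.7109379 ]
((531.4013671875, 221.1215362548828), (199.27894592285156, 180.8285675048828), 5.759045600891113) [0.53829842 0.22111453 0.05487933]
```

Request:
send_rows:
  steps:
    - {"translation": [0.3, 1, 0], "delta_rot": [0, 0, 0], "jaw": 5.5}
    - {"translation": [0.8, 3, 0], "delta_rot": [0, 0, -0.01], "jaw": 5.5}
    - {"translation": [1.7, 6, 0], "delta_rot": [0, 0, -0.03], "jaw": 5.5}
    - {"translation": [2.7, 9.5, 0], "delta_rot": [0, 0, -0.05], "jaw": 5.5}
    - {"translation": [3.6, 13, 0], "delta_rot": [0, 0, -0.07], "jaw": 5.5}
    - {"translation": [4.6, 16.5, 0], "delta_rot": [0, 0, -0.09], "jaw": 5.5}
    - {"translation": [5.6, 20, 0], "delta_rot": [0, 0, -0.11], "jaw": 5.5}
    - {"translation": [6.6, 23.5, 0], "delta_rot": [0, 0, -0.13], "jaw": 5.5}

```text
time: 17.15
tool_pos: [0.5685, 0.0015, 0.1065]
tool_rot: [-0.001, 0.003, 1.0, 0.0]
contact_force: [1.0, 0.2, -1.8]
gripper_width: 0.687
grasp_force: 64.9
```

```bash
python3 -c "
from h import *
plan(.540,.2217,.108,96.1)"
```

```text
t 17.15 pos [0.5685 0.0015 0.1065] yaw 89.67 w 0.687
shift [ 2.98 22.   -0.12] rot [ 0.0009 -0.0017 -0.1122]
```

Request:
send_rows:
  steps:
    - {"translation": [0.5, 3.5, 0], "delta_rot": [0, 0, -0.02], "jaw": 5.5}
    - {"translation": [0.9, 7, 0], "delta_rot": [0, 0, -0.04], "jaw": 5.5}
    - {"translation": [1.4, 10.5, 0], "delta_rot": [0, 0, -0.06], "jaw": 5.5}
    - {"translation": [1.9, 14, 0], "delta_rot": [0, 0, -0.08], "jaw": 5.5}
    - {"translation": [2.3, 17, 0], "delta_rot": [0, 0, -0.1], "jaw": 5.5}
    - {"translation": [2.6, 19.5, 0], "delta_rot": [0, 0, -0.11], "jaw": 5.5}
    - {"translation": [2.8, 21.2, 0], "delta_rot": [0, 0, -0.11], "jaw": 5.5}
    - {"translation": [2.9, 22, 0], "delta_rot": [0, 0, -0.11], "jaw": 5.5}

```text
time: 17.95
tool_pos: [0.5416, 0.2206, 0.1069]
tool_rot: [-0.001, -0.052, 0.999, -0.0]
contact_force: [1.0, -0.4, -1.6]
gripper_width: 0.689
grasp_force: 64.9
```

```bash
python3 -c "
from h import *
trays((.4,.75,.05,.34))
plan(.540,.2217,.0437,96.1);print(state()['contact_force'])"
```

```text
top yel [208 217  13   8  67] z [0.12  0.128 0.473] [array([464.6, 159.4]), array([ 6.3, 13.8]), np.float64(69.7)]
side yel [226 135  46  30 647] z [0.123 0.142 0.159] [array([540.1, 205.6]), array([ 93.4, 130.9]), np.float64(77.0)]
t 18.05 pos [0.5423 0.2195 0.1071] yaw 95.94 w 0.688
shift [0.2  0.24 6.34] rot [-0.0003 -0.0008 -0.0027]
[ 0.61740897  0.24127866 -2.69894014]
```

Request:
send_rows:
  steps:
    - {"translation": [0.2, 0.2, 1], "delta_rot": [0, 0, 0], "jaw": 5.5}
    - {"translation": [0.2, 0.2, 2.5], "delta_rot": [0, 0, 0], "jaw": 5.5}
    - {"translation": [0.2, 0.2, 4], "delta_rot": [0, 0, 0], "jaw": 5.5}
    - {"translation": [0.2, 0.2, 5], "delta_rot": [0, 0, 0], "jaw": 5.5}
    - {"translation": [0.2, 0.2, 5.6], "delta_rot": [0, 0, 0], "jaw": 5.5}
    - {"translation": [0.2, 0.2, 5.9], "delta_rot": [0, 0, 0], "jaw": 5.5}
    - {"translation": [0.2, 0.2, 6], "delta_rot": [0, 0, 0], "jaw": 5.5}
    - {"translation": [0.2, 0.2, 6], "delta_rot": [0, 0, 0], "jaw": 5.5}

```text
time: 18.85
tool_pos: [0.5412, 0.2206, 0.0479]
tool_rot: [0.0, -0.051, 0.999, 0.0]
contact_force: [-0.5, 0.1, -2.4]
gripper_width: 0.692
grasp_force: 64.9
```

```bash
python3 -c "
from h import *
plan(.540,.2217,.0437,96.1);print(state()['contact_force'])"
```

```text
t 18.85 pos [0.5412 0.2206 0.0479] yaw 95.85 w 0.692
shift [0.11 0.12 0.42] rot [ 0.0001  0.0008 -0.0043]
[-0.48071814  0.09548651 -2.413505  ]
```

Request:
send_rows:
  steps:
    - {"translation": [0.1, 0.1, 0.1], "delta_rot": [0, 0, 0], "jaw": 5.5}
    - {"translation": [0.1, 0.1, 0.2], "delta_rot": [0, 0, 0], "jaw": 5.5}
    - {"translation": [0.1, 0.1, 0.27], "delta_rot": [0, 0, 0], "jaw": 5.5}
    - {"translation": [0.1, 0.1, 0.32], "delta_rot": [0, 0, 0], "jaw": 5.5}
    - {"translation": [0.1, 0.1, 0.36], "delta_rot": [0, 0, 0], "jaw": 5.5}
    - {"translation": [0.1, 0.1, 0.4], "delta_rot": [0, 0, 0], "jaw": 5.5}
    - {"translation": [0.1, 0.1, 0.4], "delta_rot": [0, 0, 0], "jaw": 5.5}
    - {"translation": [0.1, 0.1, 0.4], "delta_rot": [0, 0, 0], "jaw": 5.5}

```text
time: 19.65
tool_pos: [0.5398, 0.2214, 0.0437]
tool_rot: [0.0, -0.051, 0.999, 0.0]
contact_force: [-1.5, 0.1, -0.2]
gripper_width: 0.69
grasp_force: 65.1
```

Request:
send_rows:
  steps:
    - {"translation": [0, 0, 0.02], "delta_rot": [0, 0, 0], "jaw": 5.5}
    - {"translation": [0, 0, 0.04], "delta_rot": [0, 0, 0], "jaw": 5.5}
    - {"translation": [0, 0, 0.06], "delta_rot": [0, 0, 0], "jaw": 5.5}
    - {"translation": [0, 0, 0.08], "delta_rot": [0, 0, 0], "jaw": 5.5}
    - {"translation": [0, 0, 0.08], "delta_rot": [0, 0, 0], "jaw": 5.5}
    - {"translation": [0, 0, 0.08], "delta_rot": [0, 0, 0], "jaw": 5.5}
    - {"translation": [0, 0, 0.08], "delta_rot": [0, 0, 0], "jaw": 5.5}
    - {"translation": [0, 0, 0.08], "delta_rot": [0, 0, 0], "jaw": 5.5}

```text
time: 20.45
tool_pos: [0.5398, 0.2214, 0.0436]
tool_rot: [-0.0, -0.051, 0.999, -0.0]
contact_force: [-4.4, -0.7, 6.0]
gripper_width: 0.69
grasp_force: 65.9
```

On the pan. Releasing.

Request:
send_rows:
  steps:
    - {"translation": [0, 0, -0.07], "delta_rot": [0, 0, 0], "jaw": 5.5}
    - {"translation": [0, 0, -0.07], "delta_rot": [0, 0, 0], "jaw": 6.2}
    - {"translation": [0, 0, -0.07], "delta_rot": [0, 0, 0], "jaw": 7}
    - {"translation": [0, 0, -0.07], "delta_rot": [0, 0, 0], "jaw": 8}
    - {"translation": [0, 0, -0.07], "delta_rot": [0, 0, 0], "jaw": 8.5}
    - {"translation": [0, 0, -0.07], "delta_rot": [0, 0, 0], "jaw": 8.5}
    - {"translation": [0, 0, -1.5], "delta_rot": [0, 0, 0], "jaw": 8.5}
    - {"translation": [0, 0, -4], "delta_rot": [0, 0, 0], "jaw": 8.5}

```text
time: 21.25
tool_pos: [0.538, 0.2209, 0.0816]
tool_rot: [-0.002, -0.051, 0.999, -0.0]
contact_force: [0.1, 0.2, 0.4]
gripper_width: 0.994
grasp_force: 0.0
```

```bash
python3 -c "
from h import *
trays()
plan(.583,-.0305,.09,82.1)"
```

```text
top red [282 190  22  36 450] z [0.004 0.011 0.043] [array([583.4, -29.3]), array([ 59.8, 121.2]), np.float64(82.2)]
top yel [211 219  10   7  41] z [0.059 0.064 0.456] [array([464.7, 160.8]), array([ 1.2, 10.2]), np.float64(71.7)]
top grey [342 184  20  36 248] z [0.009 0.018 0.035] [array([ 602. , -243.7]), array([ 60.4, 120.7]), np.float64(82.2)]
side red [276 211  48  32 869] z [0.005 0.023 0.039] [array([585.3, -34.1]), array([ 66.2, 121.4]), np.float64(82.6)]
side yel [228 152  43  31 728] z [0.059 0.077 0.093] [array([540.2, 199.4]), array([121.2, 101.5]), np.float64(1.8)]
side grey [321 260  49  23 484] z [0.011 0.02  0.036] [array([ 617.4, -226. ]), array([ 43.7, 119.5]), np.float64(60.4)]
side grey [318 272  54  24 440] z [0.006 0.021 0.036] [array([ 588.9, -271.9]), array([ 52.4, 128.5]), np.float64(56.7)]
t 21.35 pos [0.5428 0.2222 0.0878] yaw 95.86 w 0.997
shift [ -1.42 -25.55  -0.24] rot [0.0023 0.0079 0.2401]
```

```bash
python3 - <<'E'
from h import *
A={}
for n in['top']*10+['side']*6:
    d=grab_frame(n);P=cloud(d);x,y,z=P[...,0],P[...,1],P[...,2]
    for nm,(cx,cy) in dict(red=(.583,-.031),grey=(.603,-.244),yel=(.54,.22)).items():
        if nm=='yel':h=.095
        else:h=.04
        m=(abs(x-cx)<.09)&(abs(y-cy)<.06 if nm!='yel' else abs(y-cy)<.07)&(z>h-.008)&(z<h+.008)
        k,lab,st,ce=cv2.connectedComponentsWithStats(m.astype(np.uint8),connectivity=8)
        if k<2: continue
        i=1+np.argmax(st[1:,4]);r=cv2.minAreaRect((P[lab==i][:,:2]*1000).astype(np.float32))
        a=r[2] if r[1][0]<r[1][1] else r[2]-90
        A.setdefault((n,nm),[]).append([*r[0],*sorted(r[1]),a])
for k,v in A.items(): print(k,np.median(v,0).round(2),np.std(v,0).round(2))
E
```

```text
('top', 'red') [599.58 -25.1   12.39  57.81  -7.33] [47.97  7.68 19.39  9.97 27.42]
('top', 'grey') [ 597.3  -243.48   59.34  104.61   82.05] [18.65 11.16 10.74 18.55 27.51]
('top', 'yel') [519.79 248.87   2.71  10.72 -72.75] [ 0.71  0.5   0.68  1.03 83.11]
('side', 'red') [585.17 -34.49  66.16 121.4   82.07] [0.3  0.32 1.29 0.45 0.82]
('side', 'grey') [ 604.4  -249.04   65.45  121.63   81.83] [0.22 0.29 0.74 0.59 0.54]
('side', 'yel') [541.32 217.54  68.66 122.75 -84.58] [0.64 0.5  1.38 0.57 1.16]
```

Request:
send_rows:
  steps:
    - {"translation": [0, 0, -3], "delta_rot": [0, 0, 0], "jaw": 8.5}
    - {"translation": [-0.1, -2, -4], "delta_rot": [0, 0, 0.02], "jaw": 8.5}
    - {"translation": [-0.3, -6, -4], "delta_rot": [0, 0, 0.06], "jaw": 8.5}
    - {"translation": [-0.6, -10.5, -4], "delta_rot": [0, 0, 0.1], "jaw": 8.5}
    - {"translation": [-0.8, -15, -4], "delta_rot": [0, 0, 0.14], "jaw": 8.5}
    - {"translation": [-1, -19.5, -3], "delta_rot": [0, 0, 0.18], "jaw": 8.5}
    - {"translation": [-1.2, -23.5, -2], "delta_rot": [0, 0, 0.22], "jaw": 8.5}
    - {"translation": [-1.4, -25.5, -1], "delta_rot": [0, 0, 0.24], "jaw": 8.5}

```text
time: 22.95
tool_pos: [0.58, -0.034, 0.0928]
tool_rot: [0.0, 0.071, 0.997, -0.0]
contact_force: [-0.5, -0.2, -0.2]
gripper_width: 0.995
grasp_force: 0.0
```

```bash
python3 -c "
from h import *
trays()
plan(.583,-.0305,-.0112,82.1)"
```

```text
top red [284 203  18  10  96] z [0.005 0.01  0.258] [array([517.8, -33.7]), array([58.2, 33.4]), np.float64(2.4)]
top yel [209 201  21  36 588] z [0.057 0.065 0.096] [array([538.4, 220.5]), array([118.6,  56.5]), np.float64(5.8)]
top grey [342 183  20  37 396] z [0.008 0.018 0.042] [array([ 602. , -243.5]), array([ 60.5, 119.7]), np.float64(81.8)]
side red [276 211  48  32 879] z [0.005 0.023 0.039] [array([585.1, -33.6]), array([ 67.7, 120.9]), np.float64(82.4)]
side yel [228 153  43  30 780] z [0.059 0.076 0.093] [array([540.3, 216.7]), array([122.9,  68.5]), np.float64(3.6)]
side grey [ 318  259   54   37 1058] z [0.007 0.02  0.038] [array([ 604.4, -248.7]), array([ 65.6, 121.1]), np.float64(81.9)]
t 23.05 pos [ 0.5788 -0.0332  0.0911] yaw 81.88 w 0.998
shift [-0.4   0.33 10.23] rot [-0.0003 -0.0026 -0.0039]
```

Request:
send_rows:
  steps:
    - {"translation": [-0.4, 0.33, 0.5], "delta_rot": [0, 0, -0.004], "jaw": 8.5}
    - {"translation": [-0.4, 0.33, 1.5], "delta_rot": [0, 0, -0.004], "jaw": 8.5}
    - {"translation": [-0.4, 0.33, 2.5], "delta_rot": [0, 0, -0.004], "jaw": 8.5}
    - {"translation": [-0.4, 0.33, 3], "delta_rot": [0, 0, -0.004], "jaw": 8.5}
    - {"translation": [-0.4, 0.33, 3], "delta_rot": [0, 0, -0.004], "jaw": 8.5}
    - {"translation": [-0.4, 0.33, 3], "delta_rot": [0, 0, -0.004], "jaw": 8.5}
    - {"translation": [-0.4, 0.33, 3], "delta_rot": [0, 0, -0.004], "jaw": 8.5}
    - {"translation": [-0.4, 0.33, 3], "delta_rot": [0, 0, -0.004], "jaw": 8.5}

```text
time: 23.85
tool_pos: [0.5844, -0.0282, 0.0633]
tool_rot: [0.0, 0.067, 0.998, -0.0]
contact_force: [0.4, -0.6, 0.1]
gripper_width: 0.992
grasp_force: 0.0
```

```bash
python3 -c "
from h import *
plan(.583,-.0305,-.0112,82.1)"
```

```text
t 23.85 pos [ 0.5844 -0.0282  0.0633] yaw 82.33 w 0.992
shift [ 0.12 -0.25  7.45] rot [-0.     0.001  0.004]
```

Request:
send_rows:
  steps:
    - {"translation": [0.1, -0.24, 1], "delta_rot": [0, 0, 0.004], "jaw": 8.5}
    - {"translation": [0.1, -0.24, 2.5], "delta_rot": [0, 0, 0.004], "jaw": 8.5}
    - {"translation": [0.1, -0.24, 4], "delta_rot": [0, 0, 0.004], "jaw": 8.5}
    - {"translation": [0.1, -0.24, 5.5], "delta_rot": [0, 0, 0.004], "jaw": 8.5}
    - {"translation": [0.1, -0.24, 6.5], "delta_rot": [0, 0, 0.004], "jaw": 8.5}
    - {"translation": [0.1, -0.24, 7.2], "delta_rot": [0, 0, 0.004], "jaw": 8.5}
    - {"translation": [0.1, -0.24, 7.4], "delta_rot": [0, 0, 0.004], "jaw": 8.5}
    - {"translation": [0.1, -0.24, 7.4], "delta_rot": [0, 0, 0.004], "jaw": 8.5}

```text
time: 24.65
tool_pos: [0.5828, -0.0304, -0.0115]
tool_rot: [-0.0, 0.069, 0.998, -0.0]
contact_force: [-0.1, -0.1, -0.0]
gripper_width: 0.995
grasp_force: 0.0
```

```bash
python3 -c "
from h import *
plan(.583,-.0305,-.0112,82.1)"
```

```text
t 24.65 pos [ 0.5828 -0.0304 -0.0115] yaw 82.11 w 0.995
shift [-0.02 -0.01 -0.03] rot [-0.     -0.0002  0.0002]
```

Request:
send_rows:
  steps:
    - {"translation": [0, 0, 0], "delta_rot": [0, 0, 0], "jaw": 7}
    - {"translation": [0, 0, 0], "delta_rot": [0, 0, 0], "jaw": 6.5}
    - {"translation": [0, 0, 0], "delta_rot": [0, 0, 0], "jaw": 6.3}
    - {"translation": [0, 0, 0], "delta_rot": [0, 0, 0], "jaw": 6.1}
    - {"translation": [0, 0, 0], "delta_rot": [0, 0, 0], "jaw": 6.0}
    - {"translation": [0, 0, 0], "delta_rot": [0, 0, 0], "jaw": 5.5}
    - {"translation": [0, 0, 0], "delta_rot": [0, 0, 0], "jaw": 5.5}
    - {"translation": [0, 0, 0], "delta_rot": [0, 0, 0], "jaw": 5.5}

```text
time: 25.45
tool_pos: [0.5831, -0.0305, -0.0107]
tool_rot: [0.0, 0.069, 0.998, -0.0]
contact_force: [-1.0, -0.7, 4.7]
gripper_width: 0.688
grasp_force: 65.4
```

Request:
send_rows:
  steps:
    - {"translation": [0, 0, 0], "delta_rot": [0, 0, 0], "jaw": 5.5}
    - {"translation": [0, 0, -0.5], "delta_rot": [0, 0, 0], "jaw": 5.5}
    - {"translation": [0, 0, -1.5], "delta_rot": [0, 0, 0], "jaw": 5.5}
    - {"translation": [0, 0, -3], "delta_rot": [0, 0, 0], "jaw": 5.5}
    - {"translation": [0, 0, -5], "delta_rot": [0, 0, 0], "jaw": 5.5}
    - {"translation": [0, 0, -7], "delta_rot": [0, 0, 0], "jaw": 5.5}
    - {"translation": [0, 0, -8], "delta_rot": [0, 0, 0], "jaw": 5.5}
    - {"translation": [0, 0, -8], "delta_rot": [0, 0, 0], "jaw": 5.5}

```text
time: 26.25
tool_pos: [0.5844, -0.0307, 0.0714]
tool_rot: [0.002, 0.069, 0.998, -0.0]
contact_force: [0.4, -0.3, -1.2]
gripper_width: 0.687
grasp_force: 64.8
```

```bash
python3 -c "
from h import *
grab('side')
plan(.6021,-.245,.07,82.1);print(state()['contact_force'],state()['grasp_force'])"
```

```text
t 26.3 pos [ 0.5833 -0.0305  0.0697] yaw 82.11 w 0.692
shift [-4.810e+00 -2.099e+01 -2.000e-02] rot [-0.0001  0.0019  0.0001]
[ 1.56351997 -0.00236629 -2.36307263] 64.79309320449829
```

Request:
send_rows:
  steps:
    - {"translation": [-0.2, -1, 0], "delta_rot": [0, 0, 0], "jaw": 5.5}
    - {"translation": [-0.8, -3.5, 0], "delta_rot": [0, 0, 0], "jaw": 5.5}
    - {"translation": [-1.6, -7, 0], "delta_rot": [0, 0, 0], "jaw": 5.5}
    - {"translation": [-2.4, -10.5, 0], "delta_rot": [0, 0, 0], "jaw": 5.5}
    - {"translation": [-3.2, -14, 0], "delta_rot": [0, 0, 0], "jaw": 5.5}
    - {"translation": [-4, -17.2, 0], "delta_rot": [0, 0, 0], "jaw": 5.5}
    - {"translation": [-4.5, -19.8, 0], "delta_rot": [0, 0, 0], "jaw": 5.5}
    - {"translation": [-4.8, -21, 0], "delta_rot": [0, 0, 0], "jaw": 5.5}

```text
time: 27.1
tool_pos: [0.6002, -0.2476, 0.067]
tool_rot: [-0.001, 0.07, 0.998, 0.0]
contact_force: [-0.5, -0.3, -2.3]
gripper_width: 0.691
grasp_force: 65.0
```

Request:
send_rows:
  steps:
    - {"translation": [0, 0, 0], "delta_rot": [0, 0, 0], "jaw": 5.5}
    - {"translation": [0, 0, 0.5], "delta_rot": [0, 0, 0], "jaw": 5.5}
    - {"translation": [0, 0, 1.2], "delta_rot": [0, 0, 0], "jaw": 5.5}
    - {"translation": [0, 0, 2], "delta_rot": [0, 0, 0], "jaw": 5.5}
    - {"translation": [0, 0, 2.6], "delta_rot": [0, 0, 0], "jaw": 5.5}
    - {"translation": [0, 0, 2.9], "delta_rot": [0, 0, 0], "jaw": 5.5}
    - {"translation": [0, 0, 3], "delta_rot": [0, 0, 0], "jaw": 5.5}
    - {"translation": [0, 0, 3], "delta_rot": [0, 0, 0], "jaw": 5.5}

```text
time: 27.9
tool_pos: [0.6014, -0.2449, 0.0386]
tool_rot: [-0.0, 0.069, 0.998, 0.0]
contact_force: [0.7, -0.4, -2.5]
gripper_width: 0.688
grasp_force: 65.0
```

```bash
python3 -c "
from h import *
trays((.5,.7,-.33,-.17))
plan(.6021,-.245,.024,82.1);print(state()['contact_force'],state()['grasp_force'])"
```

```text
top grey [344 160  11  19  43] z [0.348 0.363 0.372] [array([ 633.9, -192.1]), array([ 5.8, 40.7]), np.float64(58.5)]
top grey [345 186  26  14  69] z [0.172 0.237 0.27 ] [array([ 581.2, -213.4]), array([26.1, 14.4]), np.float64(53.5)]
side red [354 245  21  31 264] z [0.055 0.074 0.089] [array([ 640.4, -277.2]), array([109.1,  39.5]), np.float64(50.9)]
side red [319 250  34  32 614] z [0.054 0.07  0.089] [array([ 574.7, -244.1]), array([66.3, 64.1]), np.float64(78.5)]
side grey [343 181  30  23  49] z [0.314 0.324 0.367] [array([ 590.8, -306.5]), array([ 2.6, 12.4]), np.float64(56.6)]
side grey [335 209  33  13  64] z [0.234 0.246 0.252] [array([ 588.8, -268.8]), array([21.5, 66.5]), np.float64(54.3)]
side grey [337 208  31   8  41] z [0.256 0.259 0.266] [array([ 588.2, -269.9]), array([18.4, 63.5]), np.float64(54.1)]
side grey [354 243   9  17  78] z [0.156 0.17  0.174] [array([ 596., -299.]), array([36.7, 16.4]), np.float64(65.2)]
side grey [318 271  55  25 564] z [0.006 0.021 0.039] [array([ 594.6, -268.4]), array([ 51.4, 129.9]), np.float64(62.1)]
t 28.0 pos [ 0.6017 -0.2452  0.0391] yaw 82.1 w 0.693
shift [-0.03  0.02  1.51] rot [-0.0003  0.0007  0.0001]
[ 0.12943843 -0.46443493 -2.63231052] 65.0250256061554
```

Request:
send_rows:
  steps:
    - {"translation": [-0.03, 0, 0.4], "delta_rot": [0, 0, 0], "jaw": 5.5}
    - {"translation": [-0.03, 0, 0.7], "delta_rot": [0, 0, 0], "jaw": 5.5}
    - {"translation": [-0.03, 0, 0.9], "delta_rot": [0, 0, 0], "jaw": 5.5}
    - {"translation": [-0.03, 0, 1], "delta_rot": [0, 0, 0], "jaw": 5.5}
    - {"translation": [-0.03, 0, 1.1], "delta_rot": [0, 0, 0], "jaw": 5.5}
    - {"translation": [-0.03, 0, 1.2], "delta_rot": [0, 0, 0], "jaw": 5.5}
    - {"translation": [-0.03, 0, 1.25], "delta_rot": [0, 0, 0], "jaw": 5.5}
    - {"translation": [-0.03, 0, 1.25], "delta_rot": [0, 0, 0], "jaw": 5.5}

```text
time: 28.8
tool_pos: [0.6017, -0.245, 0.0261]
tool_rot: [-0.0, 0.069, 0.998, 0.0]
contact_force: [0.2, -0.0, -1.8]
gripper_width: 0.689
grasp_force: 65.0
```

Request:
send_rows:
  steps:
    - {"translation": [0, 0, 0.06], "delta_rot": [0, 0, 0], "jaw": 5.5}
    - {"translation": [0, 0, 0.12], "delta_rot": [0, 0, 0], "jaw": 5.5}
    - {"translation": [0, 0, 0.16], "delta_rot": [0, 0, 0], "jaw": 5.5}
    - {"translation": [0, 0, 0.2], "delta_rot": [0, 0, 0], "jaw": 5.5}
    - {"translation": [0, 0, 0.24], "delta_rot": [0, 0, 0], "jaw": 5.5}
    - {"translation": [0, 0, 0.27], "delta_rot": [0, 0, 0], "jaw": 5.5}
    - {"translation": [0, 0, 0.27], "delta_rot": [0, 0, 0], "jaw": 5.5}
    - {"translation": [0, 0, 0.27], "delta_rot": [0, 0, 0], "jaw": 5.5}

```text
time: 29.6
tool_pos: [0.6018, -0.2451, 0.0243]
tool_rot: [-0.0, 0.069, 0.998, -0.0]
contact_force: [-5.0, 1.9, 5.2]
gripper_width: 0.692
grasp_force: 65.8
```

Contact came at the nested height. Releasing.

Request:
send_rows:
  steps:
    - {"translation": [0, 0, -0.06], "delta_rot": [0, 0, 0], "jaw": 5.5}
    - {"translation": [0, 0, -0.06], "delta_rot": [0, 0, 0], "jaw": 6.2}
    - {"translation": [0, 0, -0.06], "delta_rot": [0, 0, 0], "jaw": 7}
    - {"translation": [0, 0, -0.06], "delta_rot": [0, 0, 0], "jaw": 8}
    - {"translation": [0, 0, -0.06], "delta_rot": [0, 0, 0], "jaw": 8.5}
    - {"translation": [0, 0, -0.06], "delta_rot": [0, 0, 0], "jaw": 8.5}
    - {"translation": [0, 0, -2], "delta_rot": [0, 0, 0], "jaw": 8.5}
    - {"translation": [0, 0, -5], "delta_rot": [0, 0, 0], "jaw": 8.5}

```text
time: 30.4
tool_pos: [0.5998, -0.244, 0.0711]
tool_rot: [-0.003, 0.069, 0.998, 0.001]
contact_force: [0.1, 0.2, -0.2]
gripper_width: 0.998
grasp_force: 0.0
```

Request:
send_rows:
  steps:
    - {"translation": [0, 0, -4], "delta_rot": [0, 0, 0], "jaw": 8.5}
    - {"translation": [0, 0, -8], "delta_rot": [0, 0, 0], "jaw": 8.5}
    - {"translation": [1, 4, -10], "delta_rot": [0, 0, 0], "jaw": 8.5}
    - {"translation": [3, 8, -10], "delta_rot": [0, 0, 0], "jaw": 8.5}
    - {"translation": [5, 12, -10], "delta_rot": [0, 0, 0], "jaw": 8.5}
    - {"translation": [7, 14, -10], "delta_rot": [0, 0, 0], "jaw": 8.5}
    - {"translation": [8, 15, -10], "delta_rot": [0, 0, 0], "jaw": 8.5}
    - {"translation": [8, 15, -10], "delta_rot": [0, 0, 0], "jaw": 8.5}

```text
time: 31.2
tool_pos: [0.5426, -0.0846, 0.1736]
tool_rot: [0.0, 0.068, 0.998, -0.0]
contact_force: [0.4, 0.6, -0.3]
gripper_width: 0.996
grasp_force: 0.0
```

```bash
python3 -c "
from h import *
trays()
a=load('side')['pixels'][130:310,190:430];b=load('top')['pixels'][130:310,180:420]
cv2.imwrite('pics/fin.png',cv2.resize(np.hstack([a,b]),(800,300),interpolation=cv2.INTER_CUBIC))"
```

```text
top red [344 181  21  37 510] z [0.036 0.046 0.078] [array([ 602.4, -243.8]), array([ 60.3, 120.7]), np.float64(82.5)]
top yel [209 201  21  36 590] z [0.057 0.066 0.096] [array([538.5, 218.7]), array([118.3,  53.7]), np.float64(5.5)]
side red [ 319  249   55   38 1194] z [0.039 0.057 0.074] [array([ 604.2, -249. ]), array([ 65.4, 121.7]), np.float64(82.3)]
side yel [228 153  43  30 778] z [0.059 0.077 0.093] [array([540. , 217.4]), array([120.2,  69.3]), np.float64(5.5)]
side grey [318 273  54  23 440] z [0.006 0.021 0.036] [array([ 590.8, -274.3]), array([ 45.9, 126.1]), np.float64(59.4)]
```

View pics/fin.png

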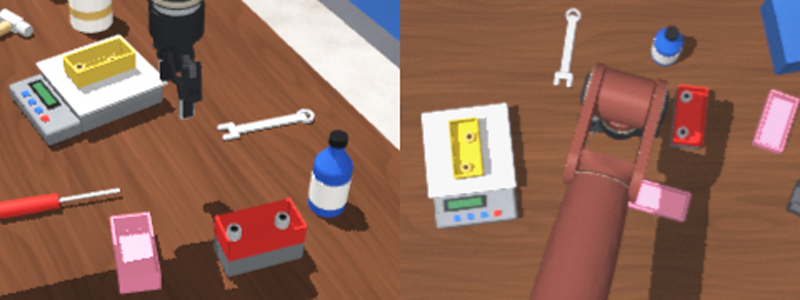

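The picture shows the yellow tray, with both brass bushes, centred on the pan at (100,60) and (465,148). The red tray, with both steel bushes, is nested on the grey one at (260,230) and (690,115), with its rim at 0.075 m. The gripper touches nothing.

```bash
python3 -c "
from plant import *
print(job_done())"
```

```text
the job is handed in; nothing more can be done
None
```

The job is handed in at about 31 s: the yellow tray stands centred on the scale's pan with both brass bushes, the red tray is nested on the unmoved grey tray with both steel bushes, and the last pictures show nothing spilled and no bystander moved.

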